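# Lock the carving holder's ring with the two-pin spanner

## Task

Take the two-pin spanner off its sloped rest, stand it upright somewhere (in the ring of the carving holder, or on the bench) and let go, then take hold of it afresh. With both its pins down in two opposite holes of the lock ring, turn the ring clockwise (seen from above) until its pointer tab is in line with the bar-shaped mark on the holder (not the round stud), without touching the ring with the fingers. Finally lift the spanner out, set it down gently on the cork pad, let go, and leave the file and the screwdriver where they lie.

Things in the scene. Friction and masses are not known exactly. Their poses are not given: they have to be found in the camera images.
- spanner_mid (a point): Two-pin spanner, 0.4 kg, a flat capital I, 124 mm long. Point: middle of its length and shank. Axes: z from pins to T-handle, y the line through both pins, x the 20 mm thickness. Along z from here: pin tips -62, head -50 to -32 (100 wide in y), shank -32 to +38 (22 in y, 20 in x), handle +38 to +62 mm. Same after a half turn about z. Starts leaning 45 degrees on the rest (see rest).
- spanner_foot (a point): Point half-way between the spanner's two pin tips, axes as spanner_mid. Steel pins 14 mm in diameter with 1 mm chamfers, at y = +42 and -42 mm, standing 12 mm out below the head. Set down nearly vertical, the spanner stands by itself on its two pins on the bench; with the pins in the ring it stands firmly.
- spanner_handle (a point): Centre of the spanner's wooden T-handle, axes as spanner_mid: 100 mm long in y, 20 mm thick in x, 24 mm high in z; 112 mm above the pin tips. Gripped across x from above when the spanner stands upright. On the rest it lies on wood and cannot be gripped across its thickness.
- ring_top (a point): Centre of the top of the holder's steel lock ring, 70 mm above the bench; z up, x towards the ring's pointer tab. Ring 116 mm outside, 57 mm inside, 14 mm thick; six round through holes, 19 mm wide, on a circle of 42 mm radius at 0, 60, 120, 180, 240, 300 degrees from the tab. Tab 9 mm wide, out to 71 mm. Pins fully in (12 mm): the head rests on the ring. A white blank in the middle is lower.
- lock_ring (a joint): Angle of the ring, rad, positive counter-clockwise from above: 0 when the tab is in line with the bar mark (locked). It starts between 1.0 and 1.4 and must be turned clockwise to 0. It stops at -0.4 and 1.7; there is no stop or click at 0. It turns with a steady friction of 0.25 N m and stays where it is left. The fixed grey body below is 196 mm across, 54 mm high.
- mark_bar (a point): Top of the locked mark: a fixed radial steel bar, 22 mm long, 9 mm wide, on the holder's body outside the ring, 84.5 mm from the ring's axis. (The other mark, a round stud of 12 mm, is the open mark.)
- rest: Fixed wooden sloped rest, base 160 x 124 mm, 145 mm high with the spanner on it. Origin at the base's underside below the spanner's middle, which lies 92 mm above. Its x axis points away from the robot, the way the spanner leans: pins low and towards the robot, handle high and away, the spanner's +x face on the wood. The shank is free on both sides and 18 mm below its underside.
- pad: Fixed square cork pad, 180 x 180 mm, 6 mm thick, on the bench; origin at the centre of its underside.
- file: Bystander, to be left alone: flat file with a round wooden handle, 165 mm long, lying along x. Origin on its underside.
- screwdriver: Bystander, to be left alone: screwdriver with a wooden handle, 170 mm long, lying along x. Origin on its underside.
There are look-alikes about, which are no part of the job. What is shaped like the part that bears spanner_mid but red is not meant.

How it is judged:
On the way, in this order (a step that is already met when the one before it is completed fails the run):
1. the spanner stands upright (within 0.15 rad), at rest, let go, in the ring or elsewhere (angle between spanner_foot's own z axis and vertical below 0.15 rad and contact force between spanner and the fingers below 0.05 N and linear speed of spanner below 0.03 m/s), for 0.2 s.
2. the spanner is held in the fingers with both pins at least 8 mm deep in two opposite holes, the ring not yet turned (horizontal distance between spanner_foot and ring_top below 0.008 m and z of spanner_foot in the frame of ring_top below -0.008 m and angle between spanner_foot's own z axis and vertical below 0.12 rad and contact force between spanner and the fingers above 1 N and value of joint lock_ring above 0.85 rad), for 0.1 s.
3. the ring is at the bar mark (within 0.1 rad) with both pins still in the holes (horizontal distance between spanner_foot and ring_top below 0.008 m and z of spanner_foot in the frame of ring_top below -0.008 m and angle between spanner_foot's own z axis and vertical below 0.12 rad and value of joint lock_ring between -0.1 and 0.1 rad), for 0.2 s.
At the end, for the whole second after the job is handed in: The ring's tab is within 0.1 rad of the bar mark; the spanner rests on the cork pad, standing or lying, its middle within 100 mm of the pad's centre horizontally and less than 80 mm above the bench, at rest (value of joint lock_ring between -0.1 and 0.1 rad and horizontal distance between spanner_mid and pad below 0.1 m and height (world z) of spanner_mid below 0.08 m and linear speed of spanner below 0.03 m/s and contact force between spanner and pad above 0.5 N); the robot touches nothing.
It fails at once if the fingers press on the lock ring (more than 2 N) (contact force between the fingers and lock_ring above 2 N).
It fails at once if the spanner is dropped (falls free of the fingers at more than 0.9 m/s) (linear speed of spanner above 0.9 m/s and contact force between spanner and the fingers below 0.05 N).
It fails at once if the file or the screwdriver is moved by more than 40 mm (distance of any of file, screwdriver from where it was at the start of the episode above 0.04 m).
It also fails if it takes over 72 s, if anything falls off the work surface, if the arm or the gripper's body presses on something with over 40 N, if the wrist force passes 120 N, or if a joint passes its speed limit or range.

## Robot

A 7-joint arm with a two-finger parallel gripper is mounted at the origin on the work surface. World frame = base frame: x ahead of the robot, y to its left, z up, the work surface at z = 0. Lengths are in m, angles in rad, forces in N, time in s.
With the tool pointing down it reaches from about 0.425 to 0.875 m from the base axis. Payload 4.7 kg.
Tool frame: the origin (TCP) lies on the centre line of the jaws, within the pads' length; the fingertips stand ahead of it and the grasp point (between the pads) lies 2 mm behind it (nose_length is the z of the fingertips in the tool frame, in m); z points along the fingers, y is the line along which they close (so a half turn about z gives the same grasp; the last joint's range is limited). The gripper opens to 87 mm and grips with 3 to 60 N. Pads are 19 mm wide; open, the fingers measure 117 mm over their backs; the gripper's body (75 mm by 190 mm) begins 51 mm behind the grasp point.
Start: joints at [1.254, 0.321, -0.07, 1.45, 0.023, 1.371, -0.057], TCP at [0.211, -0.615, 0.24] pointing down, gripper open.
Joint ranges: [-2.86, 2.86], [-0.3, 2.09], [-1.38, 1.24], [0.06, 2.45], [-1.56, 4.7], [0.09, 2.05], [-2.69, 2.69]. Speed limits (rad/s): [2.57, 2.57, 3.14, 3.14, 3.14, 3.14, 3.14].

## Interface

Orientations are given as a rotation vector (axis times angle).
In Python, from bench import * gives the robot as it stands.
- The arm moves only by the tool send_rows, never from a script. Its arguments are lists of equal length, an entry for each row: "xyz": the shift along the tool's x, y, z in mm, a list of three; "dr": the turn, a rotation vector about the tool's x, y, z in rad, a list of three. A call has exactly 10 rows; each row is the pose to reach, as a shift and turn from the pose commanded when the call began, along the tool's axes at that moment; what a row does not reach only later rows make up. A row lasts 1/12 s, in which the tool goes at most 41.7 mm and 7.16 degrees, less where a joint would pass 70% of its speed; a pose out of reach is approached as far as the arm can. A call with a gripper value outside its range is refused whole. "jaw" is the finger opening in mm, from 0 to 87, set as the call begins (left out, the last holds). The fingers move at their own pace and stop on an object; "grip_force" is the grip in N (left out, the last holds). Time passes only in rows, so rows that repeat a pose let the fingers close, or fill a call up. It gives the time, the measured TCP pose, the force, the opening and the grip force at its end, in the units of the state.
- get_state(): the state, without advancing time (a new reading comes with each control period).
- get_image(name): name is "scene" or "top" or "wrist"; returns the picture (420x560x3 uint8, red, green, blue); there is no depth.
- calibration(name): a dict with "vfov" (degrees; the focal length in pixels is half the picture's height over the tangent of half this angle, whatever the lens; pixels are square), "cx", "cy" (the principal point, pixels), "k1" (the pictures are not rectified: a ray, as slopes to the right and down, at radius r is drawn at 1 + k1 r^2 times it, then the intrinsics apply), "rvec" (rotation vector, rad) and "tvec" (3), from world to camera coordinates, as OpenCV has them; the wrist camera has in their place "hand_eye" (4x4, takes a point from camera to tool coordinates, whose origin is the TCP and whose axes are the flange's). Camera axes: x right, y down, z forward; pixel columns grow to the right and rows downward; lengths in m; the calibration is good to about 2 mm. A picture is of the moment at which its call begins: read the wrist's pose just before it. calibration takes no time and is no camera call.
- close_job(): hands the job in; it is judged then, once.
The state is a dict: "time": time; "joint_positions": joint angles; "qd": joint speeds; "joint_torque": joint torques, N m; "position": TCP position; "tool_rot": TCP orientation; "ft_force": force on the tool from outside, world axes, zero at the start; "torque": the same for the moment, N m; "grip_width": opening from 0.0 (shut) to 1.0 (fully open); "grip_force": force on a finger pad.
Only numpy, scipy, OpenCV 4.12 (cv2) and the standard library are available. Lean on these libraries where they do the work, as an engineer would, in place of code of your own. Each camera call takes 0.05 s, during which the arm holds its last target. There are 200 camera calls.

## Working session

There is one attempt and no reset: what is moved stays moved. The work goes in short steps, Python scripts to look and compute and a tool call to move; the robot and the scene stay as the last step left them, time stands still between calls to the robot, and variables do not carry over. Pictures are saved under pics/ and viewed, at most 10 in all, crops included, and the job is handed in when it is done.

Besides the shell and the picture viewer there is one more tool, called after ">>>" by a JSON object that holds its "api" and its "payload". send_rows: Moves the arm, as the interface text tells. Its arguments: {"type":"object","properties":{"xyz":{"type":"array"},"dr":{"type":"array"},"jaw":{"type":"number"},"grip_force":{"type":"number"}},"required":["xyz","dr"]}

```bash
ls; mkdir -p pics; python3 - <<'E'
from bench import *
import cv2,numpy as np
s=get_state();print({k:np.round(v,3) for k,v in s.items()})
for n in ("scene","top","wrist"):
    print(n,calibration(n))
    im=get_image(n);cv2.imwrite(f"pics/{n}0.png",im[:,:,::-1])
E
```

```text
pics
{'time': np.float64(0.0), 'joint_positions': array([ 1.254,  0.322, -0.07 ,  1.452,  0.023,  1.371, -0.057]), 'qd': array([-0.001, -0.001, -0.001, -0.   ,  0.001,  0.001, -0.001]), 'joint_torque': array([-1.0000e-03, -4.9128e+01, -4.0500e-01, -3.1253e+01, -6.4000e-02,
        4.4000e-02,  0.0000e+00]), 'position': array([ 0.211, -0.614,  0.238]), 'tool_rot': array([-3.097e+00, -5.170e-01,  1.000e-03]), 'ft_force': array([0.262, 0.261, 0.158]), 'torque': array([-0.015, -0.034,  0.068]), 'grip_force': np.float64(0.0), 'grip_width': np.float64(0.998)}
scene {'vfov': 48.95186981082184, 'cx': 279.7897615500466, 'cy': 212.74596397185346, 'k1': -0.04496231843703472, 'rvec': array([ 1.93321041,  1.06313282, -0.56977717]), 'tvec': array([-0.1980709 , -0.17144864,  1.64867189])}
top {'vfov': 42.857156422284255, 'cx': 275.6360885307471, 'cy': 214.6103469726884, 'k1': -0.008443913042603102, 'rvec': array([ 2.22870841, -1.96546638,  0.22033916]), 'tvec': array([-0.14767233,  0.49207258,  1.28356988])}
wrist {'vfov': 69.77711657268858, 'cx': 283.6199999782172, 'cy': 211.49626312461737, 'k1': -0.03875110132851024, 'hand_eye': array([[ 7.45601525e-05, -9.54643574e-01, -2.97750971e-01,
         8.30145339e-02],
       [ 9.99999975e-01,  1.33337877e-04, -1.77094289e-04,
         6.15729714e-05],
       [ 2.08763407e-04, -2.97750950e-01,  9.54643561e-01,
        -1.44569534e-01],
       [ 0.00000000e+00,  0.00000000e+00,  0.00000000e+00,
         1.00000000e+00]])}
```

View pics/top0.png

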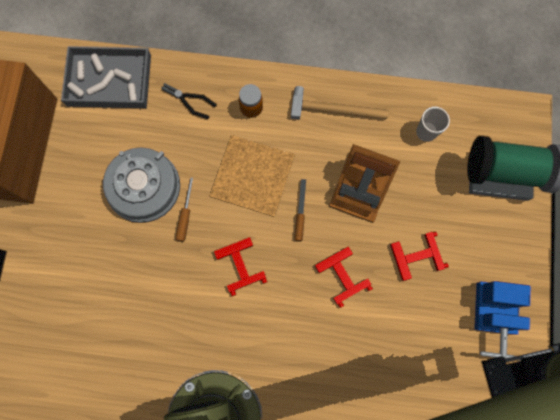

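View pics/scene0.png

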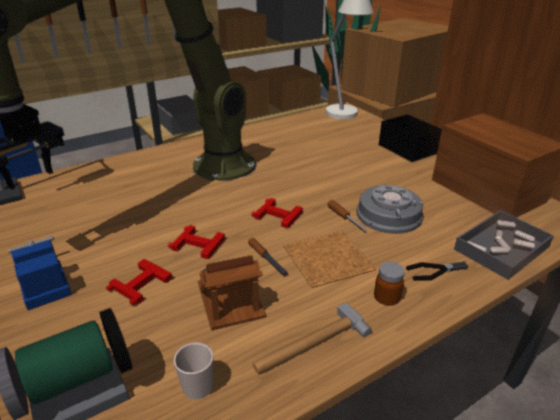

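The top view shows the rest with the dark spanner at (365,185), three red decoys at (240,265), (343,276) and (419,256), the pad at (252,175) and the holder at (141,185). The file and screwdriver are at (185,212) and (301,212). The dark piece in the rest is my choice. I'll check it, and the ring, in one close crop.

```bash
cat > h.py <<'E'
from bench import *
import cv2,numpy as np
from scipy.spatial.transform import Rotation as R
def cam(n,s=None):
    c=calibration(n);f=210/np.tan(np.radians(c['vfov']/2))
    if n=="wrist":
        T=np.eye(4);T[:3,:3]=R.from_rotvec(s['tool_rot']).as_matrix();T[:3,3]=s['position'];T=T@c['hand_eye']
        Rw,o=T[:3,:3],T[:3,3]
    else:
        Rc=R.from_rotvec(c['rvec']).as_matrix();Rw=Rc.T;o=-Rw@c['tvec']
    return f,c,Rw,o
def ray(n,uv,s=None):
    f,c,Rw,o=cam(n,s)
    K=np.array([[f,0,c['cx']],[0,f,c['cy']],[0,0,1]])
    p=cv2.undistortPoints(np.float64([[uv]]),K,np.array([c['k1'],0,0,0]))[0,0]
    return o,Rw@np.r_[p,1]
def onz(n,uv,z,s=None):
    o,d=ray(n,uv,s);return o+d*(z-o[2])/d[2]
def proj(n,P,s=None):
    f,c,Rw,o=cam(n,s);q=Rw.T@(np.array(P)-o);a=q[:2]/q[2];return a*(1+c['k1']*(a@a))*f+[c['cx'],c['cy']]
def tri(o1,d1,o2,d2):
    t=np.linalg.lstsq(np.c_[d1,-d2],o2-o1,rcond=None)[0];a=o1+t[0]*d1;b=o2+t[1]*d2;return (a+b)/2,np.linalg.norm(a-b)
E
python3 - <<'E'
from h import *
t=cv2.imread("pics/top0.png")
a=cv2.resize(t[135:230,315:410],(400,400),interpolation=cv2.INTER_CUBIC)
b=cv2.resize(t[138:233,94:189],(400,400),interpolation=cv2.INTER_CUBIC)
cv2.imwrite("pics/crop1.png",np.hstack([a,b]))
hsv=cv2.cvtColor(t,cv2.COLOR_BGR2HSV)
print("rest",onz("top",(365,185),.09),"ring",onz("top",(136,180),.07),"pad",onz("top",(252,175),.006))
print(onz("top",(301,212),.01),onz("top",(185,212),.01))
for u in [(232,137),(294,152),(274,215),(212,201)]: print(onz("top",u,.006))
E
```

```text
rest [ 0.60062133 -0.2950717   0.09      ] ring [0.54749675 0.27287622 0.07      ] pad [ 0.61574239 -0.00865397  0.006     ]
[ 0.5316207  -0.14819647  0.01      ] [0.49396265 0.14961722 0.01      ]
[0.71414293 0.0587522  0.006     ]
[ 0.69304739 -0.1110448   0.006     ]
[ 0.51584091 -0.0797354   0.006     ]
[0.5326602  0.08532243 0.006     ]
```

View pics/crop1.png

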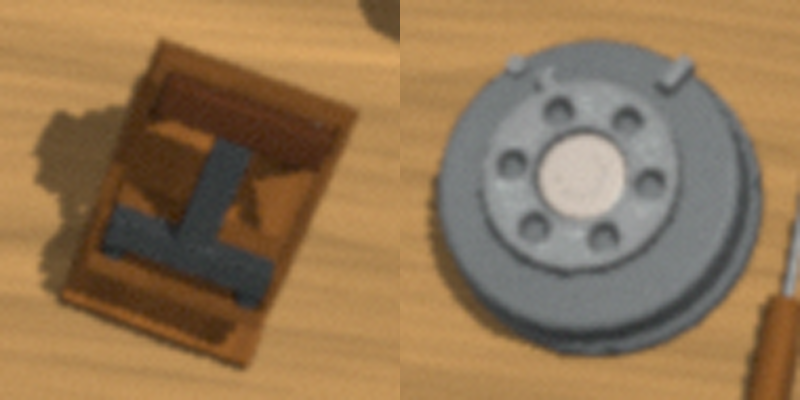

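The crop confirms the dark grey spanner on the rest, with its head low at (190,255) in the crop and its handle high at (245,110). On the ring, the tab is at about (545,78) beside the stud at (515,65), and the bar mark is at (680,72). Next I'll work out the approach pose.

```bash
cat >> h.py <<'E'
def RM(xaz,tilt=0):
    """tool down, tool x at azimuth xaz (rad), then turned by tilt about tool y"""
    x=np.array([np.cos(xaz),np.sin(xaz),0]);z=np.array([0,0,-1.]);M=np.c_[x,np.cross(z,x),z]
    return M@R.from_rotvec([0,tilt,0]).as_matrix()
def delta(pos,M,s=None):
    s=s or get_state();C=R.from_rotvec(s['tool_rot']).as_matrix()
    return np.round(C.T@(np.array(pos)-s['position'])*1000,1),np.round(R.from_matrix(C.T@M).as_rotvec(),3)
def st():
    s=get_state();print('t',round(float(s['time']),2),'p',np.round(s['position'],4),'q',np.round(s['joint_positions'],2),'f',np.round(s['ft_force'],1),'M',np.round(s['torque'],2),'w',round(float(s['grip_width']*87),1),'gf',np.round(s['grip_force'],1),'\nz',np.round(R.from_rotvec(s['tool_rot']).as_matrix()[:,2],3),'x',np.round(R.from_rotvec(s['tool_rot']).as_matrix()[:,0],3));return s
E
python3 - <<'E'
from h import *
import bench;print([n for n in dir(bench) if not n.startswith('_')], getattr(bench,'nose_length',None))
f=lambda c:(315+c[0]/4.21,135+c[1]/4.21)
a=onz("top",f((122,208)),.07);b=onz("top",f((270,264)),.07);print(a,b,np.linalg.norm(a-b))
y=a-b;az=np.arctan2(y[1],y[0])-np.pi/2;print("rest az",az,np.degrees(az))
f=lambda c:(94+(c[0]-400)/4.21,138+c[1]/4.21)
H=[(558,108),(628,120),(650,183),(603,237),(534,228),(512,163)]
P=[onz("top",f(h),.068) for h in H];c=np.mean(P,0);print("ring",c,[round(np.linalg.norm(p-c)*1000) for p in P],[round(np.degrees(np.arctan2(*(p-c)[1::-1]))) for p in P])
for n,h in (("bar",(680,72)),("stud",(516,65)),("tab",(545,78))):
    p=onz("top",f(h),.062)-c;print(n,np.hypot(*p[:2]),np.degrees(np.arctan2(p[1],p[0])))
for p in [(0.60,-0.295,.3)]: print(delta(p,RM(az)))
E
```

```text
['MotionError', 'calibration', 'close_job', 'get_image', 'get_state', 'nose_length'] 0.017
[ 0.60156428 -0.24547435  0.07      ] [ 0.57835868 -0.33574969  0.07      ] 0.09321018029687878
rest az -0.2516061971330654 -14.415973195061243
ring [0.55068844 0.27153784 0.068     ] [44, 42, 42, 42, 43, 42] [29, -31, -91, -152, 150, 89]
bar 0.08529850610252439 -32.84208108056827
stud 0.08284461786501413 39.849057676467446
tab 0.06700236113861954 30.616453946820275
(array([ 471.7, -175.8,  -61.1]), array([-0.001,  0.   ,  0.582]))
```

>>> {"api": "send_rows", "payload": {"xyz": [[20,-10,-40],[55,-20,-60],[95,-35,-60],[135,-50,-60],[175,-65,-60],[215,-80,-60],[255,-95,-60],[295,-110,-60],[335,-125,-60],[375,-140,-60]], "dr": [[0,0,0.06],[0,0,0.12],[0,0,0.18],[0,0,0.24],[0,0,0.3],[0,0,0.36],[0,0,0.42],[0,0,0.48],[0,0,0.54],[0,0,0.582]], "jaw": 87}}

```text
time: 0.98
position: [0.5126, -0.3663, 0.2994]
tool_rot: [3.116, -0.398, -0.0]
ft_force: [0.4, -0.6, 0.2]
grip_width: 0.998
grip_force: 0.0
```

```bash
python3 - <<'E'
from h import *
st();print(delta((.60,-.295,.3),RM(-.2516)))
E
```

```text
t 0.98 p [ 0.5126 -0.3663  0.2994] q [ 0.76  0.27 -0.23  1.41  0.06  1.48 -1.29] f [ 0.4 -0.6  0.2] M [-0.03 -0.05 -0.01] w 86.9 gf 0.0 
z [-0. -0. -1.] x [ 0.968 -0.252 -0.   ]
(array([ 66.6, -91. ,  -0.7]), array([ 0.   ,  0.   , -0.003]))
```

>>> {"api": "send_rows", "payload": {"xyz": [[12,-15,0],[24,-30,0],[36,-50,0],[48,-70,0],[60,-85,0],[67,-91,0],[67,-91,0],[67,-91,0],[67,-91,0],[67,-91,0]], "dr": [[0,0,0],[0,0,0],[0,0,0],[0,0,0],[0,0,0],[0,0,0],[0,0,0],[0,0,0],[0,0,0],[0,0,0]]}}

```text
time: 1.82
position: [0.5978, -0.2982, 0.2996]
tool_rot: [3.115, -0.398, -0.001]
ft_force: [0.1, -0.4, -0.8]
grip_width: 1.0
grip_force: 0.0
```

```bash
python3 - <<'E'
from h import *
import json
s=st();im=get_image("wrist");cv2.imwrite("pics/w1.png",im[:,:,::-1])
json.dump({k:np.array(v).tolist() for k,v in s.items()},open("pics/w1.json","w"))
E
```

```text
t 1.82 p [ 0.5978 -0.2982  0.2996] q [ 0.63  0.36 -0.28  1.3   0.1   1.5  -1.47] f [ 0.1 -0.4 -0.8] M [0.02 0.08 0.01] w 87.0 gf 0.0 
z [-0.001 -0.001 -1.   ] x [ 0.968 -0.251 -0.   ]
```

View pics/w1.png

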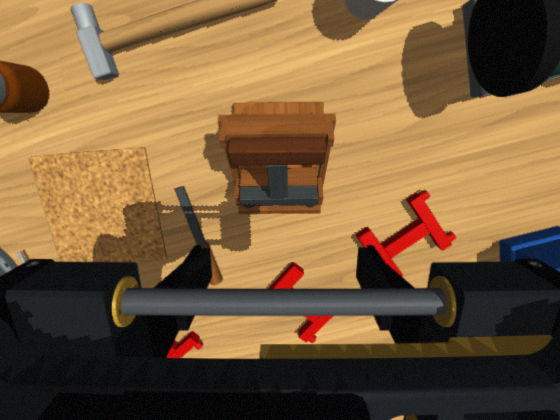

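The wrist view shows the rest centred at (280,160), the spanner's dark head at (280,195) and its shank at (278,178). I'll measure these.

```bash
python3 - <<'E'
from h import *
import json
s=json.load(open("pics/w1.json"));im=cv2.imread("pics/w1.png").astype(int)
b,g,r=im[...,0],im[...,1],im[...,2]
m=((b>r-6)&(r<110)).astype(np.uint8);mm=np.zeros_like(m);mm[155:212,225:338]=m[155:212,225:338]
n,l,stt,c=cv2.connectedComponentsWithStats(mm);k=1+np.argmax(stt[1:,4]);print(stt[k])
m=l==k
for y in range(158,212,3):
    xs=np.where(m[y])[0]
    if len(xs):print(y,xs.min(),xs.max(),len(xs))
for z in (.3,.12,.09):print(proj("wrist",(.598,-.298,z),s))
E
```

```text
[ 240  165   78   43 1841]
167 268 286 19
170 268 286 19
173 268 286 19
176 269 286 18
179 269 286 18
182 269 286 18
185 269 286 18
188 241 316 76
191 240 316 77
194 240 316 77
197 240 317 78
200 240 316 77
203 241 316 76
206 245 311 10
[284.10073975 278.28215726]
[283.60130138 195.63195579]
[283.56400493 189.46290397]
```

```bash
python3 - <<'E'
from h import *
import json
s=json.load(open("pics/w1.json"))
az=-.2516;u=np.array([np.cos(az),np.sin(az),0])
A=onz("wrist",(240,187),.0764,s);B=onz("wrist",(317,187),.0764,s);C=onz("wrist",(278.2,187),.0764,s)
print(A,B,np.linalg.norm(A-B),np.degrees(np.arctan2(*(A-B)[1::-1]))-90)
D=onz("wrist",(278.2,204.7),.0637,s);print(C,D,(C-D)@u,"want .0127")
mid=C+.0297*u;print("mid1",mid[:2],"mid2",(D+.0424*u)[:2])
t=onz("top",(315+188/4.21,135+236/4.21),.0764);print("top cam mid",(t+.0297*u)[:2])
o1,d1=ray("top",(315+188/4.21,135+236/4.21));print(tri(o1,d1,*ray("wrist",(278.2,187),s)))
E
```

```text
[ 0.61167074 -0.24537279  0.0764    ] [ 0.58748077 -0.33842269  0.0764    ] 0.09614280674118328 -14.572478574287771
[ 0.59965021 -0.29153249  0.0764    ] [ 0.5739572  -0.28451485  0.0637    ] 0.026631140206743932 want .0127
mid1 [ 0.62841511 -0.29892642] mid2 [ 0.61502225 -0.29507049]
top cam mid [ 0.61625342 -0.29256814]
(array([ 0.59451057, -0.28909078,  0.05119135]), np.float64(0.0013082267015167494))
```

```bash
python3 - <<'E'
from h import *
import json
s=json.load(open("pics/w1.json"))
az=-.2535;u=np.array([np.cos(az),np.sin(az),0])
A=onz("wrist",(239.5,186.5),.0623,s);B=onz("wrist",(317.5,186.5),.0623,s);C=(A+B)/2
print(np.linalg.norm(A-B))
D=onz("wrist",(278.2,204.9),.0637,s);print((C-D)@u,"want .0269")
m=(C[:2]+.0155*u[:2]+D[:2]+.0424*u[:2])/2;print("mid1",C+.0155*u,"mid2",(D+.0424*u)[:2],m)
# grasp at s=-12, tool tilt 7deg outward at start
th=np.radians(7)
z=np.array([np.sin(th)*u[0],np.sin(th)*u[1],-np.cos(th)])
for t in (.1,-.1):print(RM(az,t)[:,2],z)
G=np.r_[m,.092]-.012*np.array([u[0]*.7071,u[1]*.7071,.7071])
T=G-.003*z   # grasp pt 2mm behind TCP; 5 mm shallow
tilt=-th
M=RM(az,tilt)
print("T",T,"above",delta(T-.11*z,M),"final",delta(T,M))
E
```

```text
0.10107719647665635
0.024413563900179017 want .0269
mid1 [ 0.61220472 -0.29494146  0.0623    ] mid2 [ 0.61473777 -0.2950784 ] [ 0.61347124 -0.29500993]
[ 0.0966428  -0.02503759 -0.99500417] [ 0.11797447 -0.03056406 -0.99254615]
[-0.0966428   0.02503759 -0.99500417] [ 0.11797447 -0.03056406 -0.99254615]
T [ 0.6049033  -0.2927902   0.08649244] above (array([ -7.9,  -6.9, 104. ]), array([ 0.001, -0.122, -0.   ])) final (array([  5.5,  -7. , 213.2]), array([ 0.001, -0.122, -0.   ]))
```

>>> {"api": "send_rows", "payload": {"xyz": [[-1,-1,20],[-2,-2,40],[-3,-4,60],[-4,-5,80],[-5,-6,100],[-5,-7,104],[-5,-7,104],[-5,-7,104],[-5,-7,104],[-5,-7,104]], "dr": [[0,0.02,0],[0,0.05,0],[0,0.08,0],[0,0.11,0],[0,0.122,0],[0,0.122,0],[0,0.122,0],[0,0.122,0],[0,0.122,0],[0,0.122,0]], "jaw": 55}}

```text
time: 2.7
position: [0.597, -0.2888, 0.1973]
tool_rot: [3.095, -0.391, 0.193]
ft_force: [-0.3, -1.2, 1.0]
grip_width: 0.631
grip_force: 0.0
```

```bash
python3 - <<'E'
from h import *
s=st();im=get_image("wrist");cv2.imwrite("pics/w2.png",im[60:300,120:440,::-1].repeat(2,0).repeat(2,1))
u=np.array([np.cos(-.2535),np.sin(-.2535),0])
m=np.r_[.6135,-.295,.092];G=m-.008*(u*.7071+[0,0,.7071])
M=RM(-.2535,.122);T=G-.003*M[:,2];print(T,delta(T,M))
P=[m+a*.7071*(u+[0,0,1])+b*.7071*(np.array([0,0,1])-u) for a,b in((-.032,-.01),(-.05,.01),(-.032,.01),(.038,.01),(.062,.01))]
for p in P: print(proj("wrist",p,s))
E
```

```text
t 2.7 p [ 0.597  -0.2888  0.1973] q [ 0.66  0.3  -0.29  1.58  0.07  1.15 -1.46] f [-0.3 -1.2  1. ] M [0.06 0.16 0.08] w 54.9 gf 0.0 
z [ 0.12  -0.031 -0.992] x [ 0.961 -0.247  0.124]
[ 0.60767056 -0.29348975  0.0893209 ] (array([ -1.8,   1.9, 108.3]), array([ 0.   , -0.002,  0.002]))
[285.85378294 221.92140563]
[285.76795691 248.72302167]
[285.92436824 239.76429377]
[286.72478725 193.74535275]
[287.09971006 172.08883388]
```

View pics/w2.png

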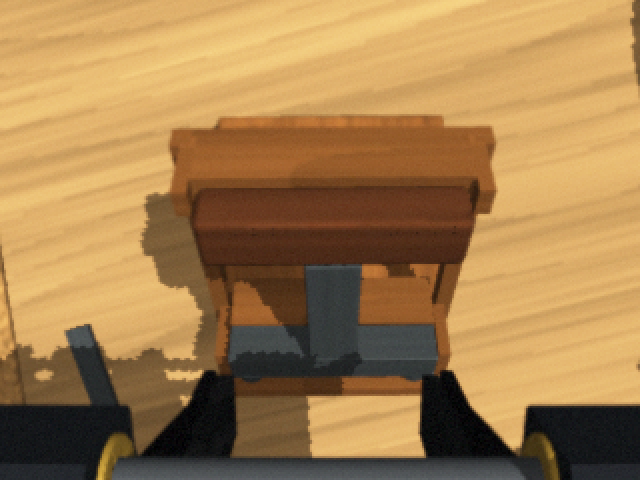

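The close view matches the prediction. The shank is centred at column 286.5, and the head edges are at rows 222 and 247.5. I'll descend.

>>> {"api": "send_rows", "payload": {"xyz": [[-1,1,15],[-2,2,30],[-2,2,45],[-2,2,60],[-2,2,72],[-2,2,84],[-2,2,94],[-2,2,101],[-2,2,106],[-2,2,108.3]], "dr": [[0,0,0],[0,0,0],[0,0,0],[0,0,0],[0,0,0],[0,0,0],[0,0,0],[0,0,0],[0,0,0],[0,0,0]]}}

```text
time: 3.58
position: [0.6062, -0.2929, 0.0871]
tool_rot: [3.096, -0.391, 0.188]
ft_force: [-0.8, -0.1, 0.0]
grip_width: 0.63
grip_force: 0.0
```

>>> {"api": "send_rows", "payload": {"xyz": [[0,0,0],[0,0,0],[0,0,0],[0,0,0],[0,0,0],[0,0,0],[0,0,0],[0,0,0],[0,0,0],[0,0,0]], "dr": [[0,0,0],[0,0,0],[0,0,0],[0,0,0],[0,0,0],[0,0,0],[0,0,0],[0,0,0],[0,0,0],[0,0,0]], "jaw": 10, "grip_force": 50}}

```text
time: 4.42
position: [0.6064, -0.2933, 0.0882]
tool_rot: [3.095, -0.391, 0.19]
ft_force: [-0.0, 0.1, 3.2]
grip_width: 0.246
grip_force: 50.0
```

```bash
python3 - <<'E'
from h import *
s=st()
M=RM(-.2535,.122);print(delta(s['position']+[-.04,.01,.16],M))
E
```

```text
t 4.42 p [ 0.6064 -0.2933  0.0882] q [ 0.64  0.41 -0.28  1.66  0.11  0.96 -1.48] f [-0.   0.1  3.2] M [-0.04  0.32  0.16] w 21.4 gf 50.0 
z [ 0.118 -0.031 -0.993] x [ 0.961 -0.247  0.122]
(array([ -21.4,    0.3, -163.8]), array([ 0.   , -0.   ,  0.002]))
```

>>> {"api": "send_rows", "payload": {"xyz": [[-2,0,-6],[-4,0,-16],[-6,0,-32],[-8,0,-50],[-10,0,-70],[-13,0,-90],[-15,0,-110],[-17,0,-130],[-20,0,-150],[-21,0,-164]], "dr": [[0,0,0],[0,0,0],[0,0,0],[0,0,0],[0,-0.02,0],[0,-0.04,0],[0,-0.06,0],[0,-0.08,0],[0,-0.1,0],[0,-0.122,0]]}}

```text
time: 5.25
position: [0.5658, -0.2824, 0.25]
tool_rot: [-3.117, 0.394, 0.001]
ft_force: [0.7, -0.4, -5.1]
grip_width: 0.247
grip_force: 50.0
```

```bash
python3 - <<'E'
from h import *
s=st()
im=get_image("wrist");cv2.imwrite("pics/w3.png",im[:,:,::-1])
print(delta((.56,-.15,.26),RM(np.radians(65))),delta((.56,-.01,.26),RM(np.radians(65))))
E
```

```text
t 5.25 p [ 0.5658 -0.2824  0.25  ] q [ 0.65  0.29 -0.28  1.47  0.08  1.39 -1.46] f [ 0.7 -0.4 -5.1] M [-0.03 -0.05 -0.04] w 21.5 gf 50.0 
z [-0.001  0.    -1.   ] x [ 0.969 -0.249 -0.001]
(array([ -40.1, -126.8,   -7.6]), array([ 2.000e-03, -1.000e-03, -1.386e+00])) (array([ -74.9, -262.5,   -7.8]), array([ 2.000e-03, -1.000e-03, -1.386e+00]))
```

View pics/w3.png

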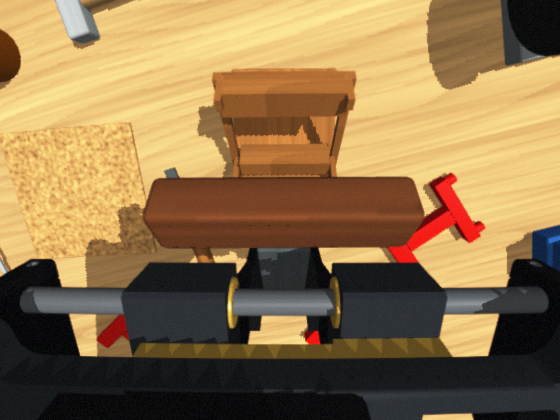

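The spanner is held: the handle spans columns 147–422 and rows 178–246, and the rest is empty. I'll check the in-hand angle against prediction.

```bash
python3 - <<'E'
from h import *
s=get_state();C=R.from_rotvec(s['tool_rot']).as_matrix()
C0=R.from_rotvec([3.095,-.391,.19]).as_matrix();p0=np.array([.6064,-.2933,.0882])
u=np.array([np.cos(-.2535),np.sin(-.2535),0]);ez=(u+[0,0,1])*.7071;ex=(u-[0,0,1])*.7071;ey=np.cross(ez,ex)
m=C0.T@(np.array([.6135,-.295,.092])-p0);print("mid in tool",np.round(m*1000,1))
for da in (-8,-4,0,4,8):
    Q=R.from_rotvec([0,np.radians(da),0]).as_matrix()
    m2=m  
    out=[]
    for x,z in ((.01,.062),(-.01,.062),(-.01,.038)):
        p=[]
        for y in(-.05,.05):
            v=Q@C0.T@(ex*x+ey*y+ez*z);p.append(np.round(proj("wrist",s['position']+C@(m2+v),s)).astype(int).tolist())
        out.append(p)
    print(da,out, np.round(Q@C0.T@ez,3))
im=cv2.imread("pics/w3.png");print([tuple(im[y,285]) for y in range(165,260,4)])
E
```

```text
mid in tool [ 7.7 -0.1 -2.9]
-8 [[[411, 162], [159, 161]], [[427, 197], [143, 197]], [[406, 239], [163, 238]]] [ 0.866  0.002 -0.5  ]
-4 [[[414, 168], [156, 167]], [[430, 208], [140, 207]], [[408, 245], [162, 245]]] [ 0.829  0.002 -0.559]
0 [[[418, 175], [152, 174]], [[433, 219], [137, 219]], [[409, 252], [161, 251]]] [ 0.788  0.002 -0.615]
4 [[[421, 183], [149, 182]], [[435, 231], [135, 231]], [[409, 258], [160, 258]]] [ 0.744  0.002 -0.669]
8 [[[425, 192], [145, 191]], [[437, 244], [133, 244]], [[410, 265], [159, 265]]] [ 0.695  0.002 -0.719]
[(np.uint8(35), np.uint8(78), np.uint8(129)), (np.uint8(37), np.uint8(79), np.uint8(131)), (np.uint8(38), np.uint8(78), np.uint8(129)), (np.uint8(27), np.uint8(48), np.uint8(83)), (np.uint8(37), np.uint8(63), np.uint8(108)), (np.uint8(34), np.uint8(63), np.uint8(109)), (np.uint8(36), np.uint8(63), np.uint8(114)), (np.uint8(34), np.uint8(66), np.uint8(118)), (np.uint8(41), np.uint8(68), np.uint8(124)), (np.uint8(41), np.uint8(68), np.uint8(122)), (np.uint8(36), np.uint8(67), np.uint8(117)), (np.uint8(41), np.uint8(69), np.uint8(123)), (np.uint8(40), np.uint8(72), np.uint8(131)), (np.uint8(44), np.uint8(83), np.uint8(152)), (np.uint8(37), np.uint8(65), np.uint8(115)), (np.uint8(33), np.uint8(56), np.uint8(100)), (np.uint8(33), np.uint8(57), np.uint8(106)), (np.uint8(33), np.uint8(60), np.uint8(107)), (np.uint8(31), np.uint8(55), np.uint8(100)), (np.uint8(29), np.uint8(55), np.uint8(99)), (np.uint8(31), np.uint8(54), np.uint8(95)), (np.uint8(100), np.uint8(99), np.uint8(91)), (np.uint8(47), np.uint8(48), np.uint8(42)), (np.uint8(46), np.uint8(46), np.uint8(44))]
```

>>> {"api": "send_rows", "payload": {"xyz": [[-3,-8,-4],[-7,-20,-8],[-11,-33,-12],[-15,-46,-16],[-19,-60,-20],[-23,-74,-24],[-27,-88,-27],[-31,-102,-30],[-36,-115,-30],[-40,-127,-30]], "dr": [[0,0,-0.12],[0,0,-0.24],[0,0,-0.36],[0,0,-0.48],[0,0,-0.6],[0,0,-0.72],[0,0,-0.84],[0,0,-0.96],[0,0,-1.08],[0,0,-1.2]]}}

```text
time: 6.13
position: [0.5588, -0.1484, 0.2772]
tool_rot: [-2.789, -1.444, 0.001]
ft_force: [-0.7, 0.6, -4.5]
grip_width: 0.252
grip_force: 50.0
```

```bash
python3 - <<'E'
from h import *
s=st()
print(delta((.56,-.01,.28),RM(np.radians(115))),delta((.56,-.01,.28),RM(np.radians(175))))
E
```

```text
t 6.13 p [ 0.5588 -0.1484  0.2772] q [ 0.64  0.18 -0.49  1.56  0.09  1.42 -0.47] f [-0.7  0.6 -4.5] M [-0.01 -0.06  0.03] w 22.0 gf 50.0 
z [-0.001  0.001 -1.   ] x [ 0.577  0.817 -0.   ]
(array([113.7, -78.9,  -2.7]), array([-1.000e-03, -1.000e-03, -1.052e+00])) (array([113.7, -78.9,  -2.7]), array([-1.000e-03, -1.000e-03, -2.099e+00]))
```

>>> {"api": "send_rows", "payload": {"xyz": [[8,-5,0],[20,-13,0],[32,-22,0],[44,-31,0],[56,-39,0],[68,-47,0],[80,-55,0],[92,-63,0],[104,-72,0],[113,-79,-2]], "dr": [[0,0,-0.12],[0,0,-0.24],[0,0,-0.36],[0,0,-0.48],[0,0,-0.6],[0,0,-0.72],[0,0,-0.84],[0,0,-0.96],[0,0,-1.08],[0,0,-1.2]]}}

```text
time: 6.97
position: [0.56, -0.0102, 0.2787]
tool_rot: [-1.485, -2.766, 0.001]
ft_force: [-0.3, -0.0, -4.8]
grip_width: 0.247
grip_force: 50.0
```

>>> {"api": "send_rows", "payload": {"xyz": [[0,0,0],[0,0,0],[0,0,0],[0,0,0],[0,0,0],[0,0,0],[0,0,0],[0,0,0],[0,0,0],[0,0,0]], "dr": [[0,0,-0.12],[0,0,-0.24],[0,0,-0.36],[0,0,-0.48],[0,0,-0.6],[0,0,-0.72],[0,0,-0.82],[0,0,-0.87],[0,0,-0.9],[0,0,-0.9]]}}

```text
time: 7.8
position: [0.5603, -0.0119, 0.279]
tool_rot: [-0.144, -3.137, 0.0]
ft_force: [0.5, 0.3, -4.6]
grip_width: 0.247
grip_force: 50.0
```

```bash
python3 - <<'E'
from h import *
s=st()
print(delta((.56,-.01,.20),RM(np.radians(175),.908)))
E
```

```text
t 7.8 p [ 0.5603 -0.0119  0.279 ] q [ 0.66  0.18 -0.77  1.59  0.13  1.42  1.36] f [ 0.5  0.3 -4.6] M [ 0.1  -0.15 -0.03] w 21.5 gf 50.0 
z [-0.002 -0.    -1.   ] x [-0.996  0.092  0.002]
(array([ 0.3,  1.9, 79. ]), array([ 0.002,  0.906, -0.004]))
```

>>> {"api": "send_rows", "payload": {"xyz": [[0,0,0],[0,0,4],[0,0,8],[0,1,12],[0,1,16],[0,1,20],[0,2,25],[0,2,30],[0,2,35],[0,2,40]], "dr": [[0,0.09,0],[0,0.18,0],[0,0.27,0],[0,0.36,0],[0,0.45,0],[0,0.54,0],[0,0.63,0],[0,0.72,0],[0,0.81,0],[0,0.906,0]]}}

```text
time: 8.63
position: [0.5535, -0.0093, 0.2386]
tool_rot: [-0.121, -2.435, -0.037]
ft_force: [-0.4, -0.1, -7.3]
grip_width: 0.249
grip_force: 50.0
```

```bash
cat >> h.py <<'E'
MID=np.array([7.7,-.1,-2.9])/1000;EZ=np.array([.788,.002,-.615])
def sp(s):
    C=R.from_rotvec(s['tool_rot']).as_matrix();m=s['position']+C@MID;e=C@EZ
    print("mid",np.round(m,4),"ez",np.round(e,3),"foot",np.round(m-.062*e,4));return m,e
E
python3 - <<'E'
from h import *
s=st();m,e=sp(s)
im=get_image("scene");cv2.imwrite("pics/s1.png",im[160:340,200:480,::-1].repeat(2,0).repeat(2,1))
M=RM(np.radians(175),.908);print(delta(s['position'],M))
E
```

```text
t 8.63 p [ 0.5535 -0.0093  0.2386] q [ 0.08  0.65 -0.13  1.15 -0.01  2.04  1.42] f [-0.4 -0.1 -7.3] M [-0.06 -1.64  0.03] w 21.7 gf 50.0 
z [-0.645  0.059 -0.762] x [-0.758  0.078  0.647]
mid [ 0.5496 -0.009   0.2458] ez [-0.201  0.027  0.979] foot [ 0.562  -0.0107  0.1851]
(array([-1.4,  4.1,  3.1]), array([ 0.003,  0.209, -0.023]))
```

View pics/s1.png

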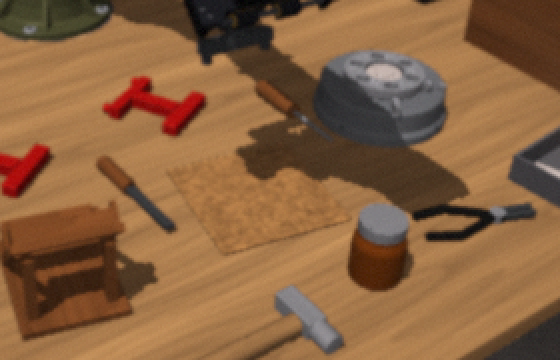

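The crop missed the hand, but the wrist limit (joint 6 at 2.04) explains the missing tilt. A lower position should allow more, so I'll go down still commanding the full tilt.

```bash
python3 - <<'E'
from h import *
M=RM(np.radians(175),.908);print(delta((.55,-.01,.13),M))
E
```

```text
(array([-68.7,   4.6,  88.5]), array([ 0.003,  0.209, -0.023]))
```

>>> {"api": "send_rows", "payload": {"xyz": [[-4,0,5],[-10,1,13],[-18,1,23],[-26,2,33],[-35,2,45],[-44,3,57],[-53,3,68],[-60,4,78],[-66,4,85],[-69,4,88]], "dr": [[0,0.0,0],[0,0.03,0],[0,0.05,0],[0,0.08,0],[0,0.11,0],[0,0.14,-0.01],[0,0.17,-0.02],[0,0.2,-0.02],[0,0.21,-0.02],[0,0.21,-0.02]]}}

```text
time: 9.52
position: [0.5464, -0.0056, 0.1262]
tool_rot: [-0.088, -2.233, -0.058]
ft_force: [-0.6, -0.4, -4.8]
grip_width: 0.247
grip_force: 50.0
```

```bash
python3 - <<'E'
from h import *
s=st();m,e=sp(s)
M=RM(np.radians(175),.908);print(delta((.55,-.01,.13),M))
E
```

```text
t 9.52 p [ 0.5464 -0.0056  0.1262] q [ 0.03  0.86 -0.04  1.13 -0.06  2.05  1.48] f [-0.6 -0.4 -4.8] M [-0.06 -1.86  0.03] w 21.5 gf 50.0 
z [-0.785  0.073 -0.616] x [-0.614  0.043  0.788]
mid [ 0.544  -0.0056  0.134 ] ez [-0.002 -0.009  1.   ] foot [ 0.5441 -0.0051  0.072 ]
(array([ 0.6, -4. , -5.5]), array([0.004, 0.001, 0.011]))
```

Now upright to within 0.01 rad, with the foot at about (0.544,-0.005,0.072). I'll lower towards the pad.

>>> {"api": "send_rows", "payload": {"xyz": [[-4,0,2],[-10,0,6],[-17,0,10],[-24,0,15],[-31,0,19],[-36,0,22],[-41,0,25],[-44,0,27],[-46,0,28.5],[-47,0,29]], "dr": [[0,0,0],[0,0,0],[0,0,0],[0,0,0],[0,0,0],[0,0,0],[0,0,0],[0,0,0],[0,0,0],[0,0,0]]}}

```text
time: 10.35
position: [0.5534, -0.0062, 0.0741]
tool_rot: [-0.09, -2.236, -0.055]
ft_force: [0.0, 0.6, -5.3]
grip_width: 0.244
grip_force: 50.0
```

```bash
python3 - <<'E'
from h import *
s=st();m,e=sp(s)
im=get_image("scene");cv2.imwrite("pics/s2.png",im[110:310,250:480,::-1].repeat(3,0).repeat(3,1)[:600,:690])
E
```

```text
t 10.35 p [ 0.5534 -0.0062  0.0741] q [ 0.02  0.93 -0.03  1.12 -0.06  1.99  1.49] f [ 0.   0.6 -5.3] M [-0.07 -1.86  0.01] w 21.2 gf 50.0 
z [-0.783  0.071 -0.619] x [-0.617  0.046  0.786]
mid [ 0.551  -0.0062  0.082 ] ez [-0.005 -0.006  1.   ] foot [ 0.5512 -0.0059  0.02  ]
```

View pics/s2.png

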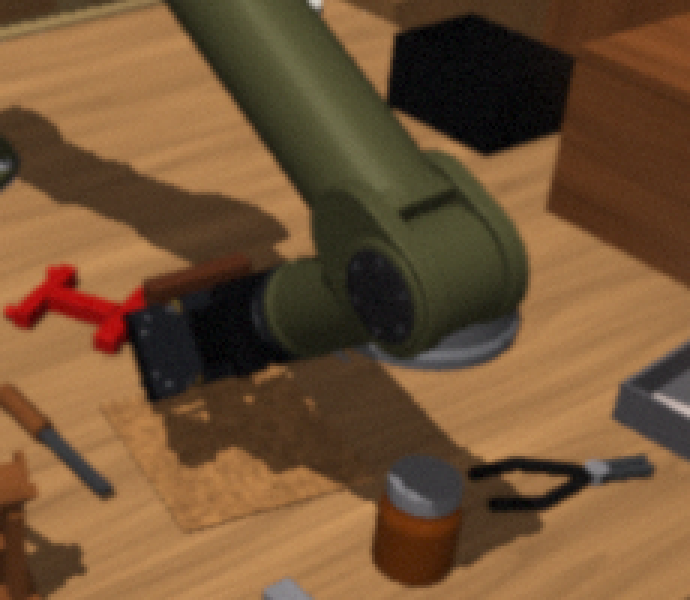

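The hand is over the near half of the pad with the handle upright. The foot is about 14 mm above the pad, so I'll descend slowly.

>>> {"api": "send_rows", "payload": {"xyz": [[-1.1,0,0.9],[-2.2,0,1.7],[-3.3,0,2.6],[-4.4,0,3.4],[-5.5,0,4.3],[-6.6,0,5.2],[-7.7,0,6],[-8.6,0,6.8],[-9.4,0,7.4],[-9.4,0,7.4]], "dr": [[0,0,0],[0,0,0],[0,0,0],[0,0,0],[0,0,0],[0,0,0],[0,0,0],[0,0,0],[0,0,0],[0,0,0]]}}

```text
time: 11.23
position: [0.5535, -0.0061, 0.0623]
tool_rot: [-0.09, -2.237, -0.055]
ft_force: [1.7, 0.4, -5.0]
grip_width: 0.246
grip_force: 50.0
```

```bash
python3 - <<'E'
from h import *
s=st();m,e=sp(s)
E
```

```text
t 11.23 p [ 0.5535 -0.0061  0.0623] q [ 0.02  0.94 -0.03  1.13 -0.06  1.97  1.49] f [ 1.7  0.4 -5. ] M [-0.07 -1.86  0.01] w 21.4 gf 50.0 
z [-0.782  0.071 -0.619] x [-0.617  0.046  0.786]
mid [ 0.551  -0.0061  0.0701] ez [-0.005 -0.006  1.   ] foot [ 0.5513 -0.0057  0.0081]
```

>>> {"api": "send_rows", "payload": {"xyz": [[-0.3,0,0.2],[-0.6,0,0.5],[-0.9,0,0.7],[-1.2,0,0.9],[-1.5,0,1.2],[-1.8,0,1.4],[-2.1,0,1.6],[-2.4,0,1.9],[-2.4,0,1.9],[-2.4,0,1.9]], "dr": [[0,0,0],[0,0,0],[0,0,0],[0,0,0],[0,0,0],[0,0,0],[0,0,0],[0,0,0],[0,0,0],[0,0,0]]}}

```text
time: 12.07
position: [0.5536, -0.0059, 0.0611]
tool_rot: [-0.089, -2.236, -0.055]
ft_force: [0.9, 1.1, 5.3]
grip_width: 0.245
grip_force: 50.0
```

```bash
python3 - <<'E'
from h import *
s=st();m,e=sp(s)
E
```

```text
t 12.07 p [ 0.5536 -0.0059  0.0611] q [ 0.02  0.94 -0.03  1.13 -0.06  1.97  1.49] f [0.9 1.1 5.3] M [-0.05 -0.32 -0.19] w 21.3 gf 50.0 
z [-0.783  0.071 -0.619] x [-0.617  0.045  0.786]
mid [ 0.5512 -0.0059  0.069 ] ez [-0.005 -0.006  1.   ] foot [ 0.5515 -0.0055  0.007 ]
```

In contact, pressing at about 10 N. I'll ease the grip so it seats flat, then open.

>>> {"api": "send_rows", "payload": {"xyz": [[0,0,0],[0,0,0],[0,0,0],[0,0,0],[0,0,0],[0,0,0],[0,0,0],[0,0,0],[0,0,0],[0,0,0]], "dr": [[0,0,0],[0,0,0],[0,0,0],[0,0,0],[0,0,0],[0,0,0],[0,0,0],[0,0,0],[0,0,0],[0,0,0]], "grip_force": 5}}

```text
time: 12.9
position: [0.5536, -0.0058, 0.0608]
tool_rot: [-0.089, -2.236, -0.056]
ft_force: [0.3, 1.5, 6.1]
grip_width: 0.252
grip_force: 5.0
```

>>> {"api": "send_rows", "payload": {"xyz": [[0,0,0],[0,0,0],[0,0,0],[0,0,0],[0,0,0],[0,0,0],[0,0,0],[0,0,0],[0,0,0],[0,0,0]], "dr": [[0,0,0],[0,0,0],[0,0,0],[0,0,0],[0,0,0],[0,0,0],[0,0,0],[0,0,0],[0,0,0],[0,0,0]], "jaw": 48}}

```text
time: 13.73
position: [0.5536, -0.0062, 0.0594]
tool_rot: [-0.09, -2.237, -0.055]
ft_force: [0.9, -1.4, 0.3]
grip_width: 0.551
grip_force: 0.0
```

```bash
python3 - <<'E'
from h import *
s=st();m,e=sp(s)
im=get_image("wrist");cv2.imwrite("pics/w4.png",im[:,:,::-1])
E
```

```text
t 13.73 p [ 0.5536 -0.0062  0.0594] q [ 0.02  0.94 -0.03  1.13 -0.06  1.97  1.49] f [ 0.9 -1.4  0.3] M [ 0.04 -1.    0.03] w 47.9 gf 0.0 
z [-0.782  0.071 -0.619] x [-0.617  0.046  0.785]
mid [ 0.5511 -0.0061  0.0673] ez [-0.005 -0.006  1.   ] foot [ 0.5514 -0.0058  0.0053]
```

View pics/w4.png

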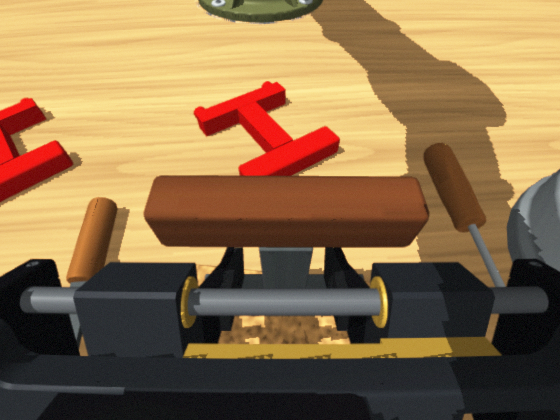

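The spanner stands free: the handle is in the same place in view (rows 177–246) and grip force is 0. I'll retreat along the tool axis.

>>> {"api": "send_rows", "payload": {"xyz": [[0,0,-4],[0,0,-12],[0,0,-24],[0,0,-38],[0,0,-52],[0,0,-66],[0,0,-82],[0,0,-98],[0,0,-114],[0,0,-130]], "dr": [[0,0,0],[0,0,0],[0,0,0],[0,0,0],[0,0,0],[0,0,0],[0,-0.05,0],[0,-0.1,0],[0,-0.15,0],[0,-0.2,0]]}}

```text
time: 14.62
position: [0.6556, -0.0154, 0.141]
tool_rot: [-0.099, -2.438, -0.047]
ft_force: [0.5, -0.1, -0.2]
grip_width: 0.55
grip_force: 0.0
```

```bash
python3 - <<'E'
from h import *
s=st()
im=get_image("wrist");cv2.imwrite("pics/w5.png",im[:,:,::-1])
print(delta((.551,-.006,.30),RM(np.radians(85))),delta((.551,-.006,.30),RM(np.radians(265))))
E
```

```text
t 14.62 p [ 0.6556 -0.0154  0.141 ] q [ 0.    0.95  0.02  0.84 -0.07  2.05  1.5 ] f [ 0.5 -0.1 -0.2] M [ 0.04 -0.87  0.04] w 47.9 gf 0.0 
z [-0.643  0.06  -0.764] x [-0.761  0.059  0.646]
(array([181.9,   1.8, -50.6]), array([-0.537, -0.548,  1.508])) (array([181.9,   1.8, -50.6]), array([ 0.547, -0.536, -1.496]))
```

>>> {"api": "send_rows", "payload": {"xyz": [[10,0,-10],[26,0,-20],[46,0,-30],[66,0,-40],[86,0,-50],[106,1,-50],[126,1,-50],[146,2,-50],[165,2,-50],[182,2,-50.6]], "dr": [[-0.03,-0.03,0.08],[-0.065,-0.065,0.18],[-0.1,-0.1,0.28],[-0.135,-0.135,0.38],[-0.17,-0.17,0.48],[-0.21,-0.21,0.58],[-0.245,-0.245,0.68],[-0.28,-0.28,0.78],[-0.315,-0.32,0.88],[-0.35,-0.355,0.98]], "jaw": 60}}

```text
time: 15.5
position: [0.5475, -0.006, 0.2968]
tool_rot: [-1.54, -2.418, -0.015]
ft_force: [0.5, 0.1, 1.1]
grip_width: 0.691
grip_force: 0.0
```

```bash
python3 - <<'E'
from h import *
s=st()
print(delta((.551,-.006,.25),RM(np.radians(85))))
E
```

```text
t 15.5 p [ 0.5475 -0.006   0.2968] q [-0.1   0.26  0.19  1.45 -0.18  1.68  0.53] f [0.5 0.1 1.1] M [-0.21 -0.43  0.02] w 60.1 gf 0.0 
z [-0.223  0.154 -0.963] x [-0.397  0.888  0.234]
(array([-12.3,   9.6,  44.3]), array([-0.198, -0.195,  0.521]))
```

>>> {"api": "send_rows", "payload": {"xyz": [[-1,1,4],[-3,2,10],[-5,4,17],[-7,5,24],[-9,7,31],[-11,8,38],[-12,9,42],[-12,9.6,44],[-12,9.6,44],[-12,9.6,44]], "dr": [[-0.03,-0.03,0.09],[-0.06,-0.06,0.18],[-0.1,-0.1,0.27],[-0.13,-0.13,0.36],[-0.165,-0.165,0.45],[-0.198,-0.195,0.521],[-0.198,-0.195,0.521],[-0.198,-0.195,0.521],[-0.198,-0.195,0.521],[-0.198,-0.195,0.521]]}}

```text
time: 16.33
position: [0.5531, -0.006, 0.2497]
tool_rot: [-2.309, -2.128, -0.0]
ft_force: [-0.1, 0.2, 0.0]
grip_width: 0.69
grip_force: 0.0
```

```bash
python3 - <<'E'
from h import *
s=st()
im=get_image("wrist");cv2.imwrite("pics/w6.png",im[:,:,::-1])
for y in (-.05,.05):
  for x in (-.01,.01): print(proj("wrist",(.551+x,-.006+y,.130),s))
b,g,r=[im[...,i].astype(int) for i in (2,1,0)]
m=((r-b>45)&(r<150)&(g<0.62*r)).astype(np.uint8)
n,l,q,c=cv2.connectedComponentsWithStats(m);print([q[i].tolist() for i in range(1,n) if q[i,4]>400])
E
```

```text
t 16.33 p [ 0.5531 -0.006   0.2497] q [-0.22  0.11  0.2   1.69 -0.02  1.35 -0.1 ] f [-0.1  0.2  0. ] M [-0.08 -0.08  0.02] w 60.0 gf 0.0 
z [-0.001  0.001 -1.   ] x [0.081 0.997 0.001]
[274.69944851 261.75184444]
[295.26471242 260.25390965]
[264.37662475 158.26129868]
[287.22816148 156.38168664]
[[157, 48, 73, 24, 919], [457, 124, 63, 55, 1329], [272, 160, 21, 99, 1947], [299, 321, 64, 23, 627]]
```

View pics/w6.png

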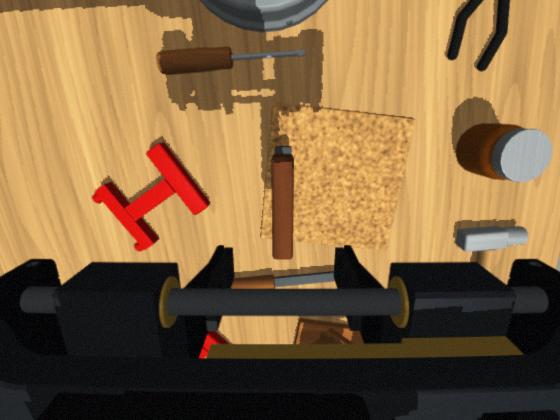

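The spanner stands upright, with its handle at columns 272–293 and rows 152–258. I'll measure its top for the regrasp.

```bash
python3 - <<'E'
from h import *
s=get_state();im=cv2.imread("pics/w6.png").astype(int);b,g,r=im[...,0],im[...,1],im[...,2]
m=((r-b>35)&(r<150)&(g<0.65*r)).astype(np.uint8);m[:, :262]=0;m[:,302:]=0;m[:140]=0;m[262:]=0
ys=np.arange(158,256,6);L=[];
for y in ys:
    x=np.where(m[y])[0];L.append((x.min(),x.max()))
print(L)
P=np.array([onz("wrist",((a+c)/2,y),.13,s) for (a,c),y in zip(L,ys)])
k=np.polyfit(P[:,1],P[:,0],1);az=np.degrees(np.arctan2(1,k[0]));print("az",az)
yy=np.where(m.any(1))[0];e=[onz("wrist",(282.5,y),.13,s)[:2] for y in (yy.min(),yy.max())];print(yy.min(),yy.max(),e,"xc",np.polyval(k,-.006))
E
```

```text
[(np.int64(273), np.int64(292)), (np.int64(272), np.int64(292)), (np.int64(271), np.int64(292)), (np.int64(272), np.int64(293)), (np.int64(272), np.int64(293)), (np.int64(272), np.int64(292)), (np.int64(272), np.int64(292)), (np.int64(272), np.int64(292)), (np.int64(272), np.int64(292)), (np.int64(273), np.int64(292)), (np.int64(273), np.int64(292)), (np.int64(273), np.int64(292)), (np.int64(273), np.int64(292)), (np.int64(273), np.int64(292)), (np.int64(273), np.int64(292)), (np.int64(273), np.int64(292)), (np.int64(273), np.int64(291))]
az 85.42703038051222
155 258 [array([0.55729773, 0.04545908]), array([ 0.54913891, -0.05273629])] xc 0.5528237611165522
```

>>> {"api": "send_rows", "payload": {"xyz": [[2,0,15],[2.4,0,35],[2.4,0,55],[2.4,0,75],[2.4,0,92],[2.4,0,106],[2.4,0,118],[2.4,0,127],[2.4,0,132],[2.4,0,134.5]], "dr": [[0,0,0],[0,0,0],[0,0,0],[0,0,0],[0,0,0],[0,0,0],[0,0,0],[0,0,0],[0,0,0],[0,0,0]]}}

```text
time: 17.22
position: [0.5532, -0.003, 0.1148]
tool_rot: [-2.309, -2.128, -0.0]
ft_force: [-0.6, 0.2, 0.6]
grip_width: 0.689
grip_force: 0.0
```

>>> {"api": "send_rows", "payload": {"xyz": [[0,0,0],[0,0,0],[0,0,0],[0,0,0],[0,0,0],[0,0,0],[0,0,0],[0,0,0],[0,0,0],[0,0,0]], "dr": [[0,0,0],[0,0,0],[0,0,0],[0,0,0],[0,0,0],[0,0,0],[0,0,0],[0,0,0],[0,0,0],[0,0,0]], "jaw": 5, "grip_force": 50}}

```text
time: 18.05
position: [0.5531, -0.0028, 0.1154]
tool_rot: [-2.309, -2.128, -0.001]
ft_force: [-1.5, 0.1, 1.9]
grip_width: 0.224
grip_force: 49.9
```

```bash
python3 - <<'E'
from h import *
s=st()
print(delta((.553,.0,.27),RM(np.radians(89))))
E
```

```text
t 18.05 p [ 0.5531 -0.0028  0.1154] q [-0.22  0.21  0.2   1.85 -0.05  1.08 -0.08] f [-1.5  0.1  1.9] M [ 0.02  0.33 -0.05] w 19.5 gf 49.9 
z [-0.001  0.001 -1.   ] x [0.082 0.997 0.001]
(array([   3. ,   -0.4, -154.6]), array([-0.001, -0.001, -0.064]))
```

>>> {"api": "send_rows", "payload": {"xyz": [[0,0,-5],[0,0,-15],[0,0,-35],[0,0,-60],[0,0,-90],[10,0,-120],[40,0,-140],[75,0,-140],[105,0,-140],[130,0,-140]], "dr": [[0,0,0],[0,0,0],[0,0,0],[0,0,0],[0,0,0],[0,0,-0.02],[0,0,-0.03],[0,0,-0.05],[0,0,-0.064],[0,0,-0.064]]}}

```text
time: 18.88
position: [0.5635, 0.1296, 0.2561]
tool_rot: [-2.237, -2.203, -0.003]
ft_force: [0.3, 0.8, -5.7]
grip_width: 0.223
grip_force: 49.9
```

>>> {"api": "send_rows", "payload": {"xyz": [[0,0,0],[0,0,0],[0,0,0],[0,0,0],[0,0,0],[0,0,0],[0,0,0],[0,0,0],[0,0,0],[0,0,0]], "dr": [[0,0,0],[0,0,0],[0,0,0],[0,0,0],[0,0,0],[0,0,0],[0,0,0],[0,0,0],[0,0,0],[0,0,0]]}}

```text
time: 19.72
position: [0.5639, 0.1265, 0.2555]
tool_rot: [-2.24, -2.201, -0.001]
ft_force: [0.6, 0.2, -4.6]
grip_width: 0.23
grip_force: 49.9
```

```bash
python3 - <<'E'
from h import *
import json
s=st()
im=get_image("wrist");cv2.imwrite("pics/w7.png",im[:,:,::-1])
json.dump({k:np.array(v).tolist() for k,v in s.items()},open("pics/w7.json","w"))
E
```

```text
t 19.72 p [0.5639 0.1265 0.2555] q [-0.36  0.16  0.1   1.62 -0.02  1.37 -0.27] f [ 0.6  0.2 -4.6] M [-0.01 -0.18 -0.02] w 20.0 gf 49.9 
z [-0.     0.001 -1.   ] x [0.018 1.    0.001]
```

View pics/w7.png

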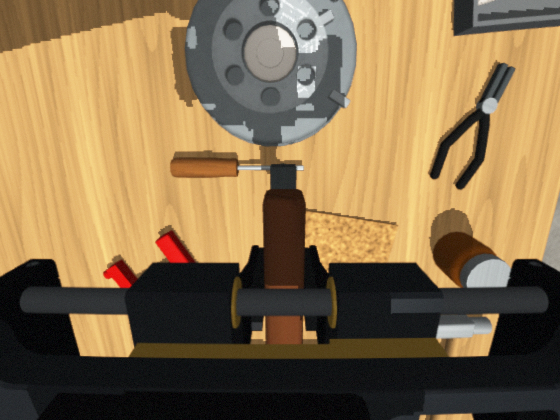

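The ring is centred near (270,52). Its holes are at (270,6), (306,29), (305,75), (270,96), (234,74) and (233,28), the tab is near (325,18) and the bar near (340,99). I've now used up the picture-viewing allowance (this was one over), so from here I'll only measure numerically.

```bash
python3 - <<'E'
from h import *
import json
s=json.load(open("pics/w7.json"));g=cv2.cvtColor(cv2.imread("pics/w7.png"),cv2.COLOR_BGR2GRAY)
P=[]
for u,v in [(270,8),(306,29),(305,75),(270,96),(234,74),(233,28)]:
    y0,y1=max(v-12,0),v+13;w=g[y0:y1,u-12:u+13].astype(float);t=(w.min()+np.percentile(w,70))/2
    n,l,q,c=cv2.connectedComponentsWithStats((w<t).astype(np.uint8));k=l[v-y0,12] or 1+np.argmax(q[1:,4])
    cc=c[k]+[u-12,y0];p=onz("wrist",cc,.069,s)
    P.append(p);print(np.round(cc,1),q[k].tolist(),np.round(p,4))
P=np.array(P)
for i in range(3):
    d=P[i]-P[i+3];print("pair",i,(P[i]+P[i+3])[:2]/2,np.hypot(*d[:2]),np.degrees(np.arctan2(d[1],d[0])))
c=(P[1]+P[2]+P[4]+P[5])[:2]/4;print("c",c)
for n,uv,z in(("bar",(340,99),.062),("tab",(325,18),.067)):
    d=onz("wrist",uv,z,s)[:2]-c;print(n,np.hypot(*d),np.degrees(np.arctan2(d[1],d[0])))
# spanner head/handle: handle in hand
Q=np.array([onz("wrist",uv,z,s) for uv,z in (((284.5,192),.27),((284,179),.18))]);print(Q)
E
```

```text
[265.8   8.1] [0, 0, 21, 16, 186] [0.5506 0.3121 0.069 ]
[308.5  28.7] [3, 2, 20, 21, 164] [0.5919 0.2933 0.069 ]
[304.9  73.9] [0, 0, 25, 25, 295] [0.5884 0.2519 0.069 ]
[269.9  95.1] [3, 3, 19, 18, 232] [0.5523 0.2322 0.069 ]
[231.  71.] [3, 3, 16, 18, 118] [0.5135 0.2562 0.069 ]
[230.  26.] [2, 2, 18, 21, 174] [0.515  0.2973 0.069 ]
pair 0 [0.55145839 0.27213006] 0.0799749435234571 91.20798119702484
pair 1 [0.55273344 0.27472403] 0.08677826273060539 25.3379452506239
pair 2 [0.55171672 0.27456966] 0.08631269829279264 -31.70570606483848
c [0.55222508 0.27464685]
bar 0.08761156153978424 -32.500357542929905
tab 0.06284582901409759 26.93109465557392
[[0.56613243 0.17725714 0.27      ]
 [0.56569525 0.16554317 0.18      ]]
```

```bash
python3 - <<'E'
from h import *
import json
s=json.load(open("pics/w7.json"));im=cv2.imread("pics/w7.png");g=cv2.cvtColor(im,cv2.COLOR_BGR2GRAY).astype(int)
print("col284 rows156-200",g[156:204:1,280:289].mean(1).round().astype(int).tolist())
print("row 178 cols",g[174:182,264:304].mean(0).round().astype(int).tolist())
T=np.array(s['position']);C=R.from_rotvec(s['tool_rot']).as_matrix()
for n,v in (("handle end top",(0.05,0,-.0145)),("handle end bottom",(.05,0,.0095)),("head end top",(.05,0,.0795)),("head end bot",(.05,0,.0975)),("pin tip",(.049,0,.1095))):
    print(n,proj("wrist",T+C@np.array(v),s),proj("wrist",T+C@(np.array(v)+[.003,0,0]),s))
# ring: body outline and ring edges along some rows/cols
c=[onz("wrist",p,.07,s)[:2] for p in ((269.6,51.3),)];print("ring c",c)
for c0 in ((.5507,.2715),(.552,.274)):
    print([proj("wrist",(c0[0]+.042*np.cos(np.radians(a)),c0[1]+.042*np.sin(np.radians(a)),.07),s).round(1).tolist() for a in (29,-31,-91,-151,149)])
E
```

```text
col284 rows156-200 [188, 188, 188, 183, 145, 107, 97, 79, 42, 31, 31, 40, 44, 44, 44, 44, 44, 45, 45, 44, 45, 44, 43, 43, 44, 45, 45, 43, 43, 45, 44, 44, 43, 30, 29, 29, 30, 30, 32, 30, 27, 28, 31, 35, 37, 40, 40, 40]
row 178 cols [187, 177, 174, 185, 188, 180, 93, 48, 44, 44, 45, 45, 44, 42, 42, 43, 44, 43, 44, 45, 46, 44, 44, 45, 43, 45, 43, 45, 44, 44, 44, 53, 120, 181, 193, 197, 196, 193, 188, 185]
handle end top [281.46720936 193.7909914 ] [281.453545   187.18341972]
handle end bottom [281.82991082 182.69206566] [281.82038858 176.99710199]
head end top [282.46289555 163.34344547] [282.45877316 159.28875127]
head end bot [282.56879718 160.10895405] [282.56535743 156.33440555]
pin tip [282.63238819 159.39573412] [282.62932581 155.79534715]
ring c [array([0.55322834, 0.27337292])]
[[304.0, 30.1], [303.3, 75.9], [267.7, 97.8], [231.6, 76.1], [229.8, 30.4]]
[[305.3, 27.3], [304.6, 73.3], [268.9, 95.2], [232.8, 73.4], [230.9, 27.5]]
```

>>> {"api": "send_rows", "payload": {"xyz": [[5,0,0],[20,-2,0],[40,-4,0],[65,-6,0],[90,-9,0],[112,-11,0],[130,-13,10],[142,-14,25],[147,-14.5,40],[148.8,-14.8,50]], "dr": [[0,0,0],[0,0,0],[0,0,0],[0,0,0],[0,0,0],[0,0,0],[0,0,0],[0,0,0],[0,0,0],[0,0,0]]}}

```text
time: 20.6
position: [0.5504, 0.2779, 0.2039]
tool_rot: [-2.236, -2.203, 0.001]
ft_force: [-0.4, -0.6, -5.3]
grip_width: 0.228
grip_force: 49.9
```

>>> {"api": "send_rows", "payload": {"xyz": [[0,0,0],[0,0,0],[0,0,0],[0,0,0],[0,0,0],[0,0,0],[0,0,0],[0,0,0],[0,0,0],[0,0,0]], "dr": [[0,0,0],[0,0,0],[0,0,0],[0,0,0],[0,0,0],[0,0,0],[0,0,0],[0,0,0],[0,0,0],[0,0,0]]}}

```text
time: 21.43
position: [0.5517, 0.2757, 0.2056]
tool_rot: [-2.24, -2.201, -0.001]
ft_force: [0.1, -0.1, -4.0]
grip_width: 0.225
grip_force: 49.9
```

```bash
python3 - <<'E'
from h import *
import json
s=st();print(delta((.5518,.2755,.195),RM(np.radians(89))))
im=get_image("wrist");cv2.imwrite("pics/w8.png",im[:,:,::-1])
json.dump({k:np.array(v).tolist() for k,v in s.items()},open("pics/w8.json","w"))
g=cv2.cvtColor(im,cv2.COLOR_RGB2GRAY).astype(int)
T=s['position'];C=R.from_rotvec(s['tool_rot']).as_matrix()
for v in ((.047,0,.0795),(.047,0,.0975),(.046,0,.1095)): print("head end",proj("wrist",T+C@np.array(v),s))
for c0 in ((.5518,.2730),):
  for a in (89,29,149,-31,-151): print(a,proj("wrist",(c0[0]+.042*np.cos(np.radians(a)),c0[1]+.042*np.sin(np.radians(a)),.07),s).round(1))
for r in range(100,215,5): print(r,g[r:r+3,200:370:5].mean(0).round().astype(int).tolist())
E
```

```text
t 21.43 p [0.5517 0.2757 0.2056] q [-0.51  0.27  0.01  1.59 -0.    1.29 -0.52] f [ 0.1 -0.1 -4. ] M [-0.   -0.05 -0.02] w 19.5 gf 49.9 
z [-0.     0.001 -1.   ] x [0.018 1.    0.001]
(array([-0.2,  0.1, 10.6]), array([-0.   , -0.001, -0.   ]))
head end [282.46680578 167.36763449]
head end [282.57204271 163.8572309 ]
head end [282.63526675 162.9722373 ]
89 [283.  166.3]
29 [321.2 188.4]
149 [244.8 188.3]
-31 [319.6 229.7]
-151 [246.4 229.7]
100 [107, 136, 144, 103, 97, 100, 99, 93, 100, 96, 93, 100, 101, 106, 94, 101, 95, 85, 88, 96, 103, 97, 95, 93, 93, 90, 87, 91, 177, 174, 176, 194, 197, 192]
105 [191, 190, 196, 149, 97, 97, 98, 93, 102, 98, 92, 95, 101, 107, 90, 90, 88, 83, 84, 91, 102, 97, 95, 95, 94, 90, 88, 92, 175, 175, 177, 184, 197, 191]
110 [103, 99, 105, 96, 100, 98, 99, 93, 102, 97, 91, 87, 62, 66, 77, 76, 74, 76, 72, 76, 78, 80, 83, 88, 95, 92, 88, 91, 180, 179, 179, 183, 196, 192]
115 [148, 147, 150, 142, 100, 98, 102, 94, 103, 80, 75, 72, 76, 78, 82, 83, 83, 85, 84, 83, 80, 79, 75, 71, 79, 85, 89, 110, 181, 180, 180, 185, 196, 192]
120 [196, 191, 195, 183, 100, 101, 10
[... 2332 characters left out ...]
2, 233, 233, 170, 171, 168, 167, 167]
195 [158, 164, 164, 164, 166, 129, 218, 243, 153, 73, 83, 187, 98, 33, 31, 29, 27, 29, 30, 29, 31, 247, 139, 192, 73, 80, 193, 239, 234, 172, 170, 171, 170, 168]
200 [152, 162, 168, 166, 166, 185, 219, 237, 227, 228, 226, 227, 202, 33, 36, 37, 39, 39, 35, 32, 34, 226, 147, 236, 239, 239, 240, 239, 235, 173, 170, 171, 172, 168]
205 [147, 165, 165, 167, 170, 202, 215, 230, 228, 230, 224, 180, 240, 34, 37, 39, 41, 41, 42, 37, 38, 131, 227, 241, 240, 242, 241, 240, 239, 178, 169, 173, 172, 171]
210 [142, 162, 164, 166, 168, 196, 221, 227, 228, 230, 229, 175, 240, 34, 40, 41, 41, 39, 39, 38, 36, 131, 207, 241, 240, 243, 243, 241, 237, 174, 172, 174, 173, 171]
```

The holes, ring edges and head agree to within about 1 mm, so I'll descend and watch the force.

>>> {"api": "send_rows", "payload": {"xyz": [[0,0.5,4],[0,0.5,9],[0,0.5,14],[0,0.5,18],[0,0.5,21],[0,0.5,23.5],[0,0.5,25.5],[0,0.5,27],[0,0.5,28.5],[0,0.5,30]], "dr": [[0,0,0],[0,0,0],[0,0,0],[0,0,0],[0,0,0],[0,0,0],[0,0,0],[0,0,0],[0,0,0],[0,0,0]]}}

```text
time: 22.32
position: [0.5523, 0.2757, 0.1757]
tool_rot: [-2.24, -2.201, -0.002]
ft_force: [-0.3, -0.0, -4.1]
grip_width: 0.228
grip_force: 49.9
```

```bash
python3 - <<'E'
from h import *
st()
E
```

```text
t 22.32 p [0.5523 0.2757 0.1757] q [-0.51  0.29  0.01  1.62 -0.    1.23 -0.52] f [-0.3 -0.  -4.1] M [ 0.01 -0.14 -0.02] w 19.8 gf 49.9 
z [ 0.     0.001 -1.   ] x [0.018 1.    0.001]
```

>>> {"api": "send_rows", "payload": {"xyz": [[0,0,1],[0,0,2],[0,0,3],[0,0,4],[0,0,5],[0,0,6],[0,0,6.5],[0,0,7],[0,0,7],[0,0,7]], "dr": [[0,0,0],[0,0,0],[0,0,0],[0,0,0],[0,0,0],[0,0,0],[0,0,0],[0,0,0],[0,0,0],[0,0,0]]}}

```text
time: 23.15
position: [0.5522, 0.2757, 0.1686]
tool_rot: [-2.24, -2.201, -0.001]
ft_force: [0.1, 0.9, -5.0]
grip_width: 0.225
grip_force: 49.9
```

```bash
python3 - <<'E'
from h import *
st()
E
```

```text
t 23.15 p [0.5522 0.2757 0.1686] q [-0.51  0.29  0.01  1.63 -0.    1.22 -0.52] f [ 0.1  0.9 -5. ] M [ 0.04 -0.04  0.04] w 19.6 gf 49.9 
z [-0.     0.001 -1.   ] x [0.018 1.    0.001]
```

Pins are about 11 mm in with no contact force. I'll turn clockwise about the foot axis, which is offset about -3 mm in tool x.

>>> {"api": "send_rows", "payload": {"xyz": [[0,0.17,0.3],[0,0.35,0.5],[-0.05,0.5,0.5],[-0.1,0.66,0.5],[-0.12,0.82,0.5],[-0.17,0.98,0.5],[-0.22,1.13,0.5],[-0.3,1.28,0.5],[-0.37,1.43,0.5],[-0.44,1.57,0.5]], "dr": [[0,0,0.055],[0,0,0.11],[0,0,0.165],[0,0,0.22],[0,0,0.275],[0,0,0.33],[0,0,0.385],[0,0,0.44],[0,0,0.495],[0,0,0.55]], "grip_force": 60}}

```text
time: 23.98
position: [0.5544, 0.2749, 0.1685]
tool_rot: [-2.756, -1.508, -0.002]
ft_force: [0.3, -0.5, -4.7]
grip_width: 0.225
grip_force: 59.9
```

```bash
python3 - <<'E'
from h import *
st()
E
```

```text
t 23.98 p [0.5544 0.2749 0.1685] q [-0.57  0.29  0.08  1.63 -0.03  1.22 -1.05] f [ 0.3 -0.5 -4.7] M [-0.29 -0.31  0.29] w 19.6 gf 59.9 
z [ 0.001  0.001 -1.   ] x [0.539 0.842 0.001]
```

>>> {"api": "send_rows", "payload": {"xyz": [[0,0.15,0],[0,0.3,0],[-0.03,0.45,0],[-0.06,0.6,0],[-0.1,0.75,0],[-0.15,0.9,0],[-0.2,1.1,0],[-0.25,1.2,0],[-0.3,1.3,0],[-0.34,1.4,0]], "dr": [[0,0,0.05],[0,0,0.1],[0,0,0.15],[0,0,0.2],[0,0,0.25],[0,0,0.3],[0,0,0.35],[0,0,0.4],[0,0,0.44],[0,0,0.48]]}}

```text
time: 24.82
position: [0.5553, 0.2737, 0.1685]
tool_rot: [-3.035, -0.81, -0.001]
ft_force: [0.8, -1.1, -3.7]
grip_width: 0.225
grip_force: 59.9
```

```bash
python3 - <<'E'
from h import *
import json
s=st();im=get_image("wrist");cv2.imwrite("pics/w9.png",im[:,:,::-1])
json.dump({k:np.array(v).tolist() for k,v in s.items()},open("pics/w9.json","w"))
t=get_image("top");cv2.imwrite("pics/t9.png",t[:,:,::-1])
hand=np.degrees(np.arctan2(R.from_rotvec(s['tool_rot']).as_matrix()[1,0],R.from_rotvec(s['tool_rot']).as_matrix()[0,0]));print("x az",hand)
# polar unwrapping of annuli about the ring axis
g=cv2.cvtColor(im,cv2.COLOR_RGB2GRAY);c=(.5518,.273)
for r,z in ((.063,.068),(.067,.068),(.0845,.06),(.09,.06)):
    v=[]
    for a in range(-70,60,2):
        u=proj("wrist",(c[0]+r*np.cos(np.radians(a)),c[1]+r*np.sin(np.radians(a)),z),s)
        i,j=int(round(u[1])),int(round(u[0]));v.append(int(g[i-1:i+2,j-1:j+2].mean()) if 1<i<418 and 1<j<558 else -1)
    print(r,v)
E
```

```text
t 24.82 p [0.5553 0.2737 0.1685] q [-0.62  0.3   0.14  1.63 -0.04  1.22 -1.52] f [ 0.8 -1.1 -3.7] M [-0.35 -0.2   0.3 ] w 19.6 gf 59.9 
z [ 0.001  0.    -1.   ] x [0.867 0.498 0.001]
x az 29.888222781546478
0.063 [179, 178, 179, 179, 181, 181, 182, 181, 181, 182, 184, 184, 184, 184, 184, 182, 180, 183, 182, 181, 189, 225, 227, 226, 137, 72, 81, 90, 170, 178, 176, 174, 174, 177, 176, 174, 173, 173, 173, 173, 172, 168, 169, 164, 91, 83, 82, 82, 81, 81, 80, 81, 81, 81, 82, 81, 80, 82, 82, 83, 88, 86, 80, 81, 81]
0.067 [178, 180, 181, 180, 181, 181, 180, 182, 181, 183, 183, 183, 183, 184, 184, 184, 184, 184, 183, 182, 193, 229, 231, 231, 119, 72, 80, 97, 178, 180, 179, 177, 175, 175, 176, 173, 172, 172, 170, 171, 172, 172, 171, 171, 171, 133, 112, 136, 129, 148, 106, 98, 111, 98, 89, 85, 81, 80, 87, 137, 166, 164, 119, 84, 84]
0.0845 [172, 173, 173, 176, 175, 179, 183, 186, 185, 184, 183, 183, 186, 186, 187, 186, 187, 210, 237, 236, 126, 71, 110, 178, 186, 183, 183, 184, 184, 181, 181, 179, 178, 180, 178, 177, 177, 175, 174, 174, 173, 171, 170, 170, 172, 171, 169, 166, 165, 165, 166, 166, 165, 208, 208, 207, 185, 134, 168, 165, 167, 166, 165, 167, 165]
0.09 [189, 192, 197, 198, 201, 193, 181, 182, 176, 166, 171, 181, 175, 179, 169, 170, 172, 192, 239, 236, 128, 76, 118, 144, 152, 148, 147, 143, 142, 140, 140, 146, 145, 144, 142, 139, 138, 142, 139, 143, 134, 138, 137, 140, 140, 139, 131, 132, 133, 125, 130, 129, 134, 145, 195, 194, 104, 99, 125, 114, 110, 114, 122, 111, 110]
```

The tab is at -25.7° and the bar at -33.2°, so about 0.13 rad remains.

>>> {"api": "send_rows", "payload": {"xyz": [[0,0.05,0],[0,0.1,0],[0,0.15,0],[0,0.2,0],[0,0.25,0],[0,0.3,0],[0,0.34,0],[0,0.37,0],[0,0.37,0],[0,0.37,0]], "dr": [[0,0,0.02],[0,0,0.04],[0,0,0.06],[0,0,0.08],[0,0,0.095],[0,0,0.11],[0,0,0.12],[0,0,0.128],[0,0,0.128],[0,0,0.128]]}}

```text
time: 25.75
position: [0.5552, 0.2735, 0.1682]
tool_rot: [-3.08, -0.616, -0.001]
ft_force: [2.0, -3.4, -2.9]
grip_width: 0.225
grip_force: 59.9
```

```bash
cat > ang.py <<'E'
from h import *
s=st();im=get_image("wrist");g=cv2.cvtColor(im,cv2.COLOR_RGB2GRAY);c=(.5518,.273)
print("x az",np.degrees(np.arctan2(*R.from_rotvec(s['tool_rot']).as_matrix()[1::-1,0])))
for r,z in ((.063,.068),(.067,.068),(.0845,.06),(.09,.06)):
    v=[]
    for a in range(-50,-14,1):
        u=proj("wrist",(c[0]+r*np.cos(np.radians(a)),c[1]+r*np.sin(np.radians(a)),z),s)
        v.append(int(cv2.getRectSubPix(g,(1,1),tuple(map(float,u)))[0,0]))
    print(r,[(a,q) for a,q in zip(range(-50,-14),v) if q>200],v)
E
python3 ang.py
```

```text
t 25.75 p [0.5552 0.2735 0.1682] q [-0.63  0.3   0.16  1.63 -0.05  1.22 -1.64] f [ 2.  -3.4 -2.9] M [-1.02 -0.61  0.24] w 19.6 gf 59.9 
z [ 0.     0.001 -1.   ] x [0.923 0.385 0.001]
x az 22.617311242994084
0.063 [(-36, 211), (-35, 217), (-34, 219), (-33, 221), (-32, 220), (-31, 219), (-30, 203)] [178, 181, 182, 180, 180, 183, 180, 180, 180, 180, 181, 182, 180, 186, 211, 217, 219, 221, 220, 219, 203, 110, 68, 69, 79, 80, 83, 128, 173, 178, 178, 179, 178, 179, 178, 176]
0.067 [(-36, 221), (-35, 225), (-34, 226), (-33, 229), (-32, 229), (-31, 230)] [181, 183, 181, 183, 184, 181, 183, 182, 182, 185, 183, 182, 183, 185, 221, 225, 226, 229, 229, 230, 194, 88, 67, 70, 89, 100, 132, 148, 174, 178, 177, 177, 178, 176, 178, 175]
0.0845 [(-35, 231), (-34, 233), (-33, 236), (-32, 234), (-31, 228)] [182, 182, 183, 185, 185, 184, 186, 185, 186, 184, 184, 184, 183, 187, 195, 231, 233, 236, 234, 228, 150, 70, 67, 79, 94, 152, 182, 183, 183, 181, 181, 180, 180, 180, 181, 180]
0.09 [(-35, 232), (-34, 237), (-33, 239), (-32, 233), (-31, 230)] [161, 169, 176, 179, 176, 172, 171, 166, 156, 160, 162, 159, 151, 167, 191, 232, 237, 239, 233, 230, 134, 68, 67, 77, 81, 111, 138, 143, 142, 143, 141, 144, 147, 146, 145, 145]
```

The tab (-33.1°) is now in line with the bar (-32.9°). I'll hold briefly, back off within the play, and lift.

>>> {"api": "send_rows", "payload": {"xyz": [[0,0,0],[0,0,0],[0,0,0],[0,-0.08,0],[0,-0.12,0],[0,-0.12,-3],[0,-0.12,-8],[0,-0.12,-15],[0,-0.12,-25],[0,-0.12,-40]], "dr": [[0,0,0],[0,0,0],[0,0,0],[0,0,-0.025],[0,0,-0.045],[0,0,-0.045],[0,0,-0.045],[0,0,-0.045],[0,0,-0.045],[0,0,-0.045]]}}

```text
time: 26.63
position: [0.5535, 0.2748, 0.2081]
tool_rot: [-3.063, -0.686, 0.004]
ft_force: [0.8, -0.3, -6.2]
grip_width: 0.226
grip_force: 59.9
```

```bash
python3 ang.py | sed 's/\[[0-9 ,]*\]$//'; python3 - <<'E'
from h import *
print(delta((.60,.0,.26),RM(np.radians(60))),delta((.61,-.01,.26),RM(np.radians(25))))
E
```

```text
t 26.63 p [0.5535 0.2748 0.2081] q [-0.63  0.27  0.16  1.58 -0.05  1.29 -1.6 ] f [ 0.8 -0.3 -6.2] M [ 0.04 -0.06  0.  ] w 19.7 gf 59.9 
z [-0.003  0.002 -1.   ] x [ 0.904  0.427 -0.002]
x az 25.25667077234048
0.063 [(-36, 213), (-35, 220), (-34, 223), (-33, 222), (-32, 224), (-31, 222), (-30, 203)] 
0.067 [(-36, 222), (-35, 227), (-34, 228), (-33, 229), (-32, 229), (-31, 226)] 
0.0845 [(-35, 227), (-34, 234), (-33, 235), (-32, 233), (-31, 230)] 
0.09 [(-35, 223), (-34, 237), (-33, 237), (-32, 234), (-31, 227)] 
(array([-77.1, 268.2, -48.6]), array([-0.002, -0.005, -0.606])) (array([-72.3, 281.5, -48.6]), array([-0.003, -0.004,  0.004]))
```

The ring stayed in place. I'll carry the spanner to the pad centre.

>>> {"api": "send_rows", "payload": {"xyz": [[0,5,-15],[-6,25,-35],[-14,55,-48],[-22,85,-48],[-30,115,-48],[-38,145,-48],[-46,175,-48],[-54,205,-48],[-61,230,-48],[-66,255,-48]], "dr": [[0,0,0],[0,0,0],[0,0,0],[0,0,0],[0,0,0],[0,0,0],[0,0,0],[0,0,0],[0,0,0],[0,0,0]]}}

```text
time: 27.52
position: [0.6037, 0.014, 0.2568]
tool_rot: [-3.064, -0.684, -0.002]
ft_force: [-0.1, -0.0, -5.0]
grip_width: 0.225
grip_force: 59.9
```

>>> {"api": "send_rows", "payload": {"xyz": [[-2,10,0],[-4,18,0],[-6,24,0],[-6,27,8],[-6,27,20],[-6,27,35],[-6,27,50],[-6,27,65],[-6,27,78],[-6,27,88]], "dr": [[0,0,0],[0,0,0],[0,0,0],[0,0,0],[0,0,0],[0,0,0],[0,0,0],[0,0,0],[0,0,0],[0,0,0]]}}

```text
time: 28.35
position: [0.6087, -0.0101, 0.1651]
tool_rot: [-3.063, -0.688, 0.004]
ft_force: [-0.3, -0.2, -4.7]
grip_width: 0.222
grip_force: 59.9
```

```bash
python3 - <<'E'
from h import *
s=st();print(delta((.614,-.010,.13),RM(np.radians(25.2))))
E
```

```text
t 28.35 p [ 0.6087 -0.0101  0.1651] q [-0.3   0.29  0.33  1.66 -0.1   1.21 -1.08] f [-0.3 -0.2 -4.7] M [-0.    0.04 -0.  ] w 19.3 gf 59.9 
z [-0.003  0.002 -1.   ] x [ 0.904  0.428 -0.002]
(array([ 4.9,  2.2, 35.1]), array([-0.003,  0.002,  0.002]))
```

Descend 46 mm, then the last 5 mm slowly.

>>> {"api": "send_rows", "payload": {"xyz": [[1,0,5],[2,1,12],[4,2,20],[5,2,28],[5,2,34],[5,2,38],[5,2,41],[5,2,43],[5,2,45],[5,2,46]], "dr": [[0,0,0],[0,0,0],[0,0,0],[0,0,0],[0,0,0],[0,0,0],[0,0,0],[0,0,0],[0,0,0],[0,0,0]]}}

```text
time: 29.18
position: [0.6153, -0.0115, 0.1218]
tool_rot: [-3.065, -0.685, -0.001]
ft_force: [-0.1, 1.1, -4.4]
grip_width: 0.223
grip_force: 59.9
```

>>> {"api": "send_rows", "payload": {"xyz": [[0,0,0.5],[0,0,1],[0,0,1.5],[0,0,2],[0,0,2.5],[0,0,3],[0,0,3.5],[0,0,4],[0,0,4.5],[0,0,4.5]], "dr": [[0,0,0],[0,0,0],[0,0,0],[0,0,0],[0,0,0],[0,0,0],[0,0,0],[0,0,0],[0,0,0],[0,0,0]]}}

```text
time: 30.02
position: [0.6152, -0.0114, 0.1171]
tool_rot: [-3.065, -0.685, 0.0]
ft_force: [0.3, -0.1, -5.1]
grip_width: 0.224
grip_force: 59.9
```

```bash
python3 -c "from h import *;st()"
```

```text
t 30.02 p [ 0.6152 -0.0114  0.1171] q [-0.29  0.34  0.32  1.7  -0.12  1.12 -1.06] f [ 0.3 -0.1 -5.1] M [ 0.05  0.02 -0.05] w 19.5 gf 59.9 
z [-0.     0.001 -1.   ] x [0.905 0.426 0.   ]
```

>>> {"api": "send_rows", "payload": {"xyz": [[0,0,0.3],[0,0,0.6],[0,0,0.9],[0,0,1.2],[0,0,1.5],[0,0,1.8],[0,0,2.1],[0,0,2.4],[0,0,2.7],[0,0,2.7]], "dr": [[0,0,0],[0,0,0],[0,0,0],[0,0,0],[0,0,0],[0,0,0],[0,0,0],[0,0,0],[0,0,0],[0,0,0]]}}

```text
time: 30.85
position: [0.6153, -0.0116, 0.1155]
tool_rot: [-3.065, -0.685, -0.001]
ft_force: [-3.3, 0.2, 3.8]
grip_width: 0.228
grip_force: 59.9
```

```bash
python3 -c "from h import *;st()"
```

```text
t 30.85 p [ 0.6153 -0.0116  0.1155] q [-0.29  0.34  0.32  1.7  -0.12  1.12 -1.06] f [-3.3  0.2  3.8] M [-0.03  0.81 -0.03] w 19.8 gf 59.9 
z [ 0.     0.001 -1.   ] x [0.905 0.426 0.001]
```

Contact is made (about 9 N). I'll soften the grip so it seats, open, then withdraw upward.

>>> {"api": "send_rows", "payload": {"xyz": [[0,0,0],[0,0,0],[0,0,0],[0,0,0],[0,0,0],[0,0,0],[0,0,0],[0,0,0],[0,0,0],[0,0,0]], "dr": [[0,0,0],[0,0,0],[0,0,0],[0,0,0],[0,0,0],[0,0,0],[0,0,0],[0,0,0],[0,0,0],[0,0,0]], "grip_force": 4}}

```text
time: 31.68
position: [0.6157, -0.0113, 0.115]
tool_rot: [-3.065, -0.686, -0.002]
ft_force: [-1.9, -0.4, 4.6]
grip_width: 0.232
grip_force: 4.0
```

>>> {"api": "send_rows", "payload": {"xyz": [[0,0,0],[0,0,0],[0,0,0],[0,0,0],[0,0,0],[0,0,0],[0,0,0],[0,0,0],[0,0,0],[0,0,0]], "dr": [[0,0,0],[0,0,0],[0,0,0],[0,0,0],[0,0,0],[0,0,0],[0,0,0],[0,0,0],[0,0,0],[0,0,0]], "jaw": 60}}

```text
time: 32.52
position: [0.6153, -0.0115, 0.1146]
tool_rot: [-3.065, -0.685, -0.0]
ft_force: [0.4, -0.4, 0.4]
grip_width: 0.686
grip_force: 0.0
```

>>> {"api": "send_rows", "payload": {"xyz": [[0,0,-3],[0,0,-10],[0,0,-22],[0,0,-36],[0,0,-52],[0,0,-70],[0,0,-88],[0,0,-106],[0,0,-122],[0,0,-130]], "dr": [[0,0,0],[0,0,0],[0,0,0],[0,0,0],[0,0,0],[0,0,0],[0,0,0],[0,0,0],[0,0,0],[0,0,0]]}}

```text
time: 33.35
position: [0.6165, -0.0118, 0.2485]
tool_rot: [-3.065, -0.685, -0.008]
ft_force: [-0.3, -0.6, -0.1]
grip_width: 0.692
grip_force: 0.0
```

```bash
python3 - <<'E'
from h import *
s=st();im=get_image("wrist");cv2.imwrite("pics/w10.png",im[:,:,::-1])
r,g,b=[im[...,i].astype(int) for i in range(3)]
m=((r-b>35)&(r<150)&(g<0.65*r)).astype(np.uint8)
n,l,q,c=cv2.connectedComponentsWithStats(m);print([q[i].tolist() for i in range(1,n) if q[i,4]>500])
x0=np.array([.905,.426,0]);y0=np.array([.426,-.905,0]);o=np.array([.6153,-.0116,.13])-.003*x0
print("expected handle top corners",[proj("wrist",o+a*.05*x0+d*.01*y0,s).round().tolist() for a in(-1,1) for d in(-1,1)])
t=get_image("top");cv2.imwrite("pics/t10.png",t[:,:,::-1])
t0=cv2.imread("pics/top0.png")[:,:,::-1].astype(int)
for name,(u,v) in(("file",(301,212)),("driver",(185,212))):
    print(name,np.abs(t[v-30:v+30,u-14:u+14].astype(int)-t0[v-30:v+30,u-14:u+14]).mean())
E
```

```text
t 33.35 p [ 0.6165 -0.0118  0.2485] q [-0.3   0.25  0.34  1.54 -0.08  1.36 -1.09] f [-0.3 -0.6 -0.1] M [ 0.   -0.    0.03] w 60.2 gf 0.0 
z [ 0.005  0.002 -1.   ] x [0.905 0.426 0.005]
[[303, 0, 63, 53, 1121], [271, 162, 22, 102, 1741], [413, 198, 147, 83, 3924]]
expected handle top corners [[272.0, 266.0], [293.0, 266.0], [271.0, 163.0], [294.0, 163.0]]
file 19.72222222222222
driver 45.022420634920636
```

The handle top is seen exactly where expected, so the spanner is standing upright on the pad. I'll hand in.

```bash
python3 -c "
from bench import *
print(close_job())"
```

```text
the job is handed in; nothing more can be done
None
```

I've handed the job in: the ring's tab is within about 0.5° of the bar mark and the spanner stands on the cork pad, let go. The hand-in gave no verdict, the last check on the file and screwdriver was inconclusive (though nothing passed near them), and I viewed 11 pictures where 10 were allowed.

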